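# Set the casement stay to its last hole

## Task

The little casement window is only ajar. Take its stay by the upright knob, lift it off the pin on the sill, push the window wider open with it, and lower the stay so that its last hole, the one next to the knob, drops fully down over the pin. Let go of it, and leave the hull, bottle, box and funnel stand where they are.

Things in the scene. Friction and masses are not known exactly. Their poses are not given: they have to be found in the camera images.
- window: white casement window frame fixed on the counter, 360 mm wide (its y), 355 mm high; origin: centre of the opening at counter level, in the plane of the closed sash; its x points outdoors (away from the robot), z up. The dark wooden sill is 50 mm high and reaches from 140 mm indoors of the origin (x = -0.14) to x = +0.05.
- rail (a point): middle of a fixed brass rail, 12 mm thick, along the window's y at x = -0.115, 272 mm above the counter, above the stay's knob end. A gripper pointing straight down on the knob hits it: come from the room side, the tool leaning back about 40 degrees, fingers pointing outdoors and down under the rail. Two slim tools hang from it at y = -0.08 and -0.115, down to 130 mm above the counter
- sash (a joint): opening angle of the sash (260 x 255 mm, wood and glass, 1.3 kg, hinged upright at the left jamb seen from the room): 0 closed, grows as it swings outdoors, counter-clockwise from above, to 1.2 rad; stiff hinge (about 0.1 N m), stays where it is left
- sash_hinge (a point): point on the sash's upright hinge axis, at the height of the lowered stay's mid-thickness; window frame (0, 0.13, 0.0585)
- stay_swivel (a joint): level turning of the stay on the sash, rad: 0 when it lies along the sash towards the hinge, grows counter-clockwise from above; turns freely, limits -0.2 and 2.0
- stay (a joint): lift of the stay, rad: 0 level (all the way down, its bottom 6 mm above the sill), grows as the knob end is raised about the pivot, up to 0.8; it falls back by its own weight (0.28 kg)
- stay_pivot (a point): the point on the sash about which the stay swivels and lifts, 140 mm from the hinge axis along the sash and 24 mm indoors of its mid-plane; at mid-thickness of the stay
- first_hole (a point): centre of the hole nearest the window, 80 mm from the pivot. The stay is a flat nickel-plated bar 215 x 26 x 5 mm with three round through-holes of 13 mm in a line; its x axis points from the pivot to the knob
- middle_hole (a point): centre of the middle hole, 110 mm from the pivot
- last_hole (a point): centre, at mid-thickness, of the last hole, next to the knob, 140 mm from the pivot
- stay_knob (a point): the place to grip on the stay's upright round knob (16 mm thick, standing 52 mm above the bar), 185 mm from the pivot; this point lies on its axis, 36 mm above the bar's top face and 16 mm below the knob's top. The knob may turn between the fingers
- pin: the fixed brass pin on the sill: upright, 8 mm thick with a round top 17 mm above its origin, which lies on the sill's top; it stands 11 mm above the lowered stay's underside. At the start the stay lies over it with its first or with its middle hole, which varies: the pin stands at one of two places 30 mm apart
- screw: low brass screw head (12 mm wide, 3 mm high) in the sill at the other of those two places; the stay clears it. Not a pin
- hull: bystander: yellow dinghy hull, 115 x 38 x 33 mm, loose, origin under its centre, x along it
- bottle: bystander: cobalt glass bottle, 72 mm wide, 176 mm high, loose, origin under its centre
- box: bystander: small mahogany box with a brass hook latch, 104 x 144 x 79 mm, loose, origin under its centre
- stand: bystander: brass funnel in a ring stand, foot 100 x 130 mm, post 232 mm high, loose, origin under the foot's centre

How it is judged:
By the outcome, as a careful person would: the job done as asked, in the order asked, and still so for the second after the job is handed in, with the robot touching nothing.
It also fails if it takes over 51 s, if anything falls off the work surface, if the arm or the gripper's body presses on something with over 40 N, if the wrist force passes 120 N, or if a joint passes its speed limit or range.

## Robot

A 6-joint arm with a two-finger parallel gripper is mounted at the origin on the work surface. World frame = base frame: x ahead of the robot, y to its left, z up, the work surface at z = 0. Lengths are in mm, angles in rad, forces in N, time in s.
With the tool pointing down it reaches from about 350 to 775 mm from the base axis. Payload 7.3 kg.
Tool frame: the origin (TCP) lies at the very end of the fingers, on their centre line; the grasp point (between the pads) lies 19 mm behind it (pinch_z is the distance from the TCP to the grasp point, in mm); z points along the fingers, y is the direction in which the jaws open and shut (so a half turn about z gives the same grasp; the last joint's range is limited). The gripper opens to 92 mm and grips with 3 to 60 N. Pads are 19 mm wide; open, the fingers measure 130 mm over their backs; the gripper's body (75 mm by 190 mm) begins 47 mm behind the grasp point.
Start: joints at [-1.464, 0.342, 1.524, -0, 1.275, -0.146], TCP at [131.333, -508.327, 226.741] pointing down, gripper open.
Joint ranges: [-2.53, 2.53], [-0.77, 2.02], [0.04, 2.7], [-1, 4.14], [0.28, 2.66], [-3.11, 3.11]. Speed limits (rad/s): [2.57, 2.57, 3.14, 3.14, 3.14, 3.14].

## Interface

Orientations are given as [roll, pitch, yaw] about the fixed x, y, z axes, in that order (R = Rz(yaw) Ry(pitch) Rx(roll)).
In Python, from plant import * gives the robot as it stands.
- The arm moves only by the tool step_arm, never from a script. Its argument "moves" is one flat list of numbers, 7 for each row, row after row: the shift along the tool's x, y, z scaled (see below), then the turn, a rotation vector about the tool's x, y, z scaled (see below), then the closure, from -1 (fully open) to 1 (shut). A call has 1 to 8 rows; each row shifts and turns the pose as measured when the row begins, along the tool's axes as they then stand; what a row does not reach is not made up. The controller multiplies each number of a shift by 2 cm and each number of a turn by 4 degrees. A row lasts 1/12 s, in which the tool goes at most 41.7 mm and 7.16 degrees, less where a joint would pass 70% of its speed; a pose out of reach is approached as far as the arm can. A call with a number of a shift or a turn outside -1 to 1 is refused whole. A call with a gripper value outside its range is refused whole. The fingers move at their own pace and stop on an object; the grip force is fixed at half the most. Time passes only in rows, so rows that do not move let the fingers close. It gives the time, the measured TCP pose, the force and the opening at its end, in the units of the state.
- get_obs(): the state, without advancing time (a new reading comes with each control period).
- capture(name): name is "side" or "top"; returns the picture (384x512x3 uint8, red, green, blue); there is no depth.
- get_calibration(name): a dict with "mtx" (3x3 intrinsics, pixels), "eye" and "orientation" of the camera in the world. Camera axes: x right, y down, z forward; pixel columns grow to the right and rows downward; lengths in mm; the calibration is good to about 2 mm. A picture is of the moment at which its call begins. get_calibration takes no time and is no camera call.
- close_job(): hands the job in, once; it reports no verdict.
The state is a dict: "time": time; "joint_positions": joint angles; "dq": joint speeds; "tau": joint torques, N m; "tool_pos": TCP position; "tcp_rot": TCP orientation; "contact_force": force on the tool from outside, world axes, zero at the start; "moment": the same for the moment, N m; "grip_width": finger opening in mm.
Only numpy, scipy, OpenCV 4.12 (cv2) and the standard library are available. Lean on these libraries where they do the work, as an engineer would, in place of code of your own. Each camera call takes 0.05 s, during which the arm holds its last target.

## Working session

There is one attempt and no reset: what is moved stays moved. The work goes in short steps, Python scripts to look and compute and a tool call to move; the robot and the scene stay as the last step left them, time stands still between calls to the robot, and variables do not carry over. Pictures are saved under pics/ and viewed, and the job is handed in when it is done.

Besides the shell and the picture viewer there is one more tool, called after "Request:" as a command line: name --argument value ..., lists and objects as JSON in quotes. step_arm: Moves the arm, as the interface text tells. Shifts and turns lie within -1 to 1; 1 stands for 2 cm of shift or 4 degrees of turn. Its arguments: {"type":"object","properties":{"moves":{"type":"array"}},"required":["moves"]}

```bash
ls; mkdir -p pics
python3 - <<'E'
from plant import *
import cv2
print(get_obs())
for n in("side","top"):
    im=capture(n); cv2.imwrite(f"pics/{n}0.png",im[:,:,::-1]); c=get_calibration(n); print(n,c)
E
```

```text
pics
{'time': 0.0, 'joint_positions': array([-1.46400301e+00,  3.42736231e-01,  1.52502817e+00,  5.90237875e-06,
        1.27535436e+00, -1.46003377e-01]), 'dq': array([-0.00105357,  0.00074738,  0.00096473, -0.00434455, -0.00142019,
       -0.00086578]), 'tau': array([-1.74886478e-03, -4.31247389e+01, -2.44218242e+01,  7.16342381e-02,
        5.59303060e-02, -1.20354375e-04]), 'tool_pos': array([ 131.28784047, -507.90765952,  226.03404209]), 'tcp_rot': array([-3.14008361e+00, -2.27609405e-04,  2.52794796e-01]), 'contact_force': array([-1.26878709,  0.64042848,  0.37918199]), 'moment': array([ 0.03412034, -0.00473561,  0.00636992]), 'grip_width': 91.7771160596375}
side {'mtx': array([[376.55105596,   0.        , 255.59247253],
       [  0.        , 376.55105596, 186.50370923],
       [  0.        ,   0.        ,   1.        ]]), 'eye': array([507.57419856, 681.42159033, 743.38215973]), 'orientation': array([-2.26243155e+00, -1.04586197e-03, -3.04760233e+00])}
top {'mtx': array([[424.23221157,   0.        , 256.72535096],
       [  0.        , 424.23221157, 190.73576827],
       [  0.        ,   0.        ,   1.        ]]), 'eye': array([ 315.60967426,  -20.24281523, 1238.4092869 ]), 'orientation': array([-2.90526932e+00, -1.08334505e-03, -1.61820702e+00])}
```

View pics/side0.png

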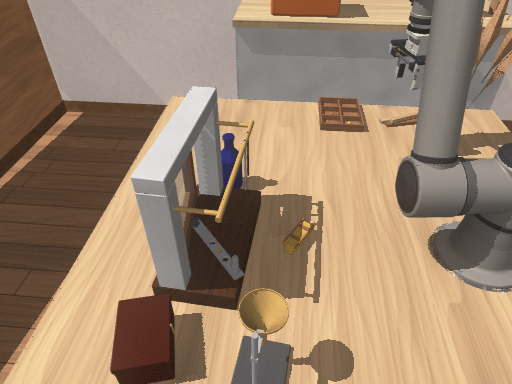

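View pics/top0.png

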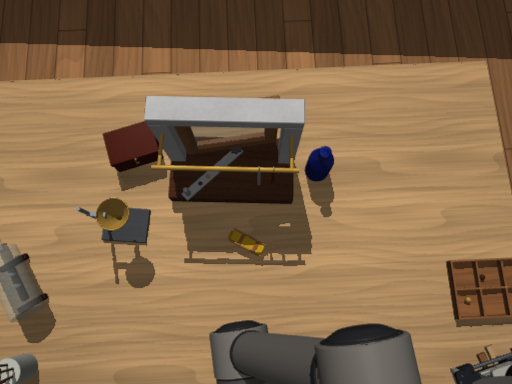

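Run:
```python
import cv2
a=cv2.imread('pics/side0.png')[70:320,110:330]; cv2.imwrite('pics/s1.png',cv2.resize(a[100:230,40:180],None,fx=5,fy=4.6,interpolation=cv2.INTER_CUBIC))
a=cv2.imread('pics/top0.png')[85:215,140:310]; cv2.imwrite('pics/t1.png',cv2.resize(a,None,fx=4.5,fy=4.5,interpolation=cv2.INTER_CUBIC))
```

```text
(no output)
```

View pics/s1.png

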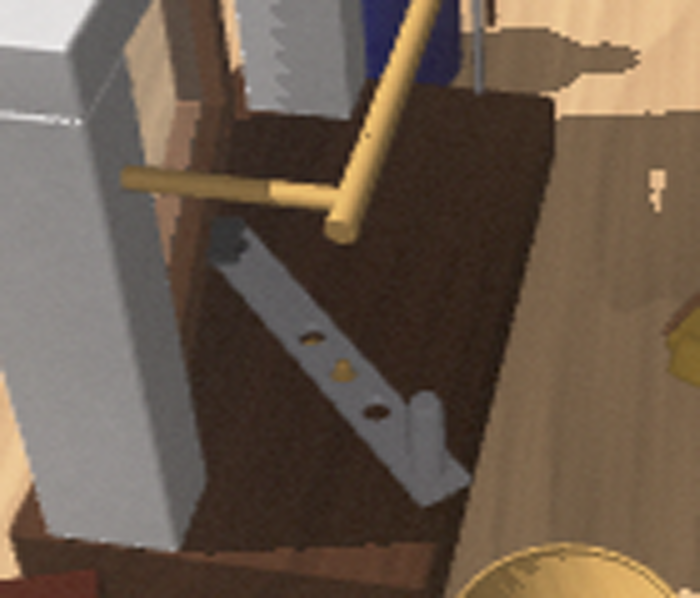

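View pics/t1.png

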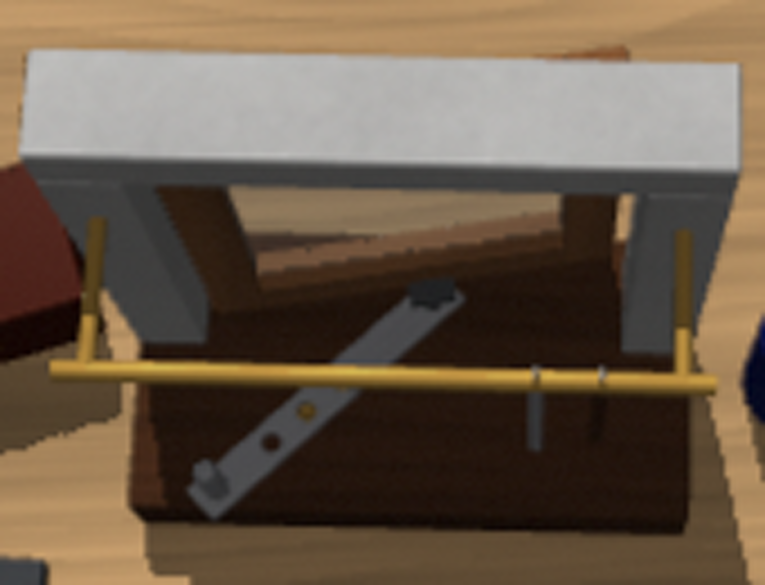

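```bash
cat > h.py <<'E'
import numpy as np
from scipy.spatial.transform import Rotation as R
from scipy.optimize import least_squares
from plant import *
cal={n:get_calibration(n) for n in("side","top")}
def proj(n,p):
    c=cal[n]; q=R.from_euler('xyz',c['orientation']).inv().apply(np.atleast_2d(p)-c['eye']); q=q@c['mtx'].T
    return q[:,:2]/q[:,2:]
def ray(n,uv):
    c=cal[n]; d=np.linalg.inv(c['mtx'])@[*uv,1]; return c['eye'],R.from_euler('xyz',c['orientation']).apply(d)
def atz(n,uv,z):
    e,d=ray(n,uv); return e+d*(z-e[2])/d[2]
def tri(us,ut):
    A=[];b=[]
    for n,u in(("side",us),("top",ut)):
        e,d=ray(n,u); d/=np.linalg.norm(d); P=np.eye(3)-np.outer(d,d); A.append(P);b.append(P@e)
    x=np.linalg.solve(sum(A),sum(b)); return x,[np.linalg.norm(P@x-q) for P,q in zip(A,b)]
def W(w,p): # w=(x,y,yaw)
    return R.from_euler('z',w[2]).apply(np.atleast_2d(p))+[w[0],w[1],0]
def stay(a,s,lift,r,h):
    d=np.array([np.sin(a),-np.cos(a)]);n=np.array([-np.cos(a),-np.sin(a)])
    piv=np.array([0,130])+140*d+24*n
    e=-d; e=np.array([np.cos(s)*e[0]-np.sin(s)*e[1],np.sin(s)*e[0]+np.cos(s)*e[1]])
    q=r*np.cos(lift)-h*np.sin(lift); z=58.5+r*np.sin(lift)+h*np.cos(lift)
    return np.array([*(piv+q*e),z])
E
python3 - <<'E'
from h import *
for k,s,t in [("knobtop",(235,256.5),(185.6,188.8)),("last",(225.2,259.6),(200.2,183.2)),("pin",(218.6,249.3),(208.2,176.1)),("railL",(218.2,220.4),(151.1,167.4))]:
    print(k,*tri(s,t), atz("side",s,61),atz("top",t,61))
print(atz("top",(151.1,167.4),272),atz("top",(299.1,170.3),272))
print(atz("top",(172.2,200.1),50),atz("top",(292.2,202.3),50))
print(atz("top",(146.2,96.6),355),atz("top",(304.4,99),355),atz("top",(304.4,123.2),355),atz("top",(144.9,119.4),355))
E
```

```text
knobtop [600.9917186  159.86755085 110.72759313] [np.float64(0.4329652998897765), np.float64(0.43296529988955823)] [607.86679302 119.00952921  61.        ] [614.03998985 167.77905771  61.        ]
last [629.88473814 126.42595334  56.31218447] [np.float64(0.027784389138634586), np.float64(0.027784389138743863)] [629.07806363 130.20466101  61.        ] [628.60990961 125.84598614  61.        ]
pin [648.70973609 102.34425971  62.35149301] [np.float64(0.4333822330470492), np.float64(0.4333822330470398)] [649.43119733 101.06476823  61.        ] [648.64292266 102.50594564  61.        ]
railL [617.01324956 215.31203631 272.58111599] [np.float64(0.40752611323831445), np.float64(0.4075261132382051)] [666.80026289   5.63764685  61.        ] [682.52148442 266.91015703  61.        ]
[616.76831532 215.45033094 272.        ] [ 593.07804025 -135.03559845  272.        ]
[585.27018368 208.15715673  50.        ] [ 562.62193277 -134.92550282   50.        ]
[758.64473593 208.08325881 355.        ] [ 735.99151585 -149.00642576  355.        ] [ 677.63445895 -144.69659554  355.        ] [703.39457488 210.23280688 355.        ]
```

```bash
cat > fit.py <<'E'
from h import *
def model(p):
    w=p[:3];a,s=p[3:5];L=p[5];D=p[6]
    o=[]
    def add(n,P,uv,wt=1.): o.append((n,W(w,P)[0],uv,wt))
    for n,u in(("side",(235,256.5)),("top",(185.6,188.8))): add(n,stay(a,s,0,185,2.5+52-3),u)
    for n,u in(("side",(225.2,259.6)),("top",(200.2,183.2))): add(n,stay(a,s,0,140,2),u)
    for n,u in(("side",(212.6,243.5)),): add(n,stay(a,s,0,80,2),u)
    add("side",[-115,L,272],(218.2,220.4)); add("top",[-115,L,272],(151.1,167.4)); add("top",[-115,-L,272],(299.1,170.3))
    for P,u in zip([(D,180,355),(D,-180,355),(-D,-180,355),(-D,180,355)],[(146.2,96.6),(304.4,99),(304.4,123.2),(144.9,119.4)]): add("top",P,u)
    return o
f=lambda p: np.concatenate([ (proj(n,P)[0]-uv)*wt for n,P,uv,wt in model(p)])
r=least_squares(f,[719,31,-.065,.2,.8,175,30],x_scale=[100,100,1,1,1,100,30],loss='soft_l1')
print(r.x, r.fun.reshape(-1,2).round(2))
w=r.x[:3];a,s=r.x[3:5]
print("hinge",W(w,[0,130,58.5]),"pivot",W(w,stay(a,s,0,0,0)),"mid",W(w,stay(a,s,0,110,0)),"first",W(w,stay(a,s,0,80,0)),"last",W(w,stay(a,s,0,140,0)),"knob",W(w,stay(a,s,0,185,38.5)))
pin=stay(a,s,0,110,0)[:2]; print('pin win',pin)
g=least_squares(lambda q: stay(q[0],q[1],0,140,0)[:2]-pin,[a+.3,s]).x
print('goal',g,"knob goal",W(w,stay(*g,0,185,38.5)),"pivot",W(w,stay(*g,0,0,0)))
e=W(w,stay(*g,0,185,0))-W(w,stay(*g,0,0,0)); print(np.arctan2(e[0,1],e[0,0]))
e=W(w,stay(a,s,0,185,0))-W(w,stay(a,s,0,0,0)); print(np.arctan2(e[0,1],e[0,0]))
E
python3 fit.py
```

```text
[ 7.19437929e+02  3.17313211e+01 -6.96349538e-02  1.77843199e-01
  5.92954178e-01  1.75594713e+02  2.85035014e+01] [[ 0.02  0.59]
 [-0.38  0.45]
 [ 0.1  -1.09]
 [-0.25 -0.22]
 [-0.23 -1.05]
 [ 0.32  0.15]
 [ 0.23 -0.08]
 [ 0.19  0.23]
 [-0.53 -0.69]
 [ 0.38  0.25]
 [ 0.49 -0.38]
 [-1.37  0.  ]]
hinge [[728.48315836 161.41626172  58.5       ]] pivot [[719.74313753  19.64316118  58.5       ]] mid [[648.78144215 103.69337111  58.5       ]] first [[668.1346318   80.77058658  58.5       ]] last [[629.4282525  126.61615563  58.5       ]] knob [[600.39846802 161.00033242  97.        ]]
pin win [-75.49227326  66.87146172]
goal [0.49042772 0.54290744] knob goal [[611.82257794 129.36519139  97.        ]] pivot [[763.76457523  23.82548578  58.5       ]]
2.534496525587536
2.271958749439465
```

Run:
```python
import cv2
a=cv2.imread('pics/side0.png')[270:384,200:340]; cv2.imwrite('pics/s2.png',cv2.resize(a,None,fx=5,fy=5,interpolation=cv2.INTER_CUBIC))
a=cv2.imread('pics/top0.png')[180:280,70:270]; cv2.imwrite('pics/t2.png',cv2.resize(a,None,fx=4,fy=4,interpolation=cv2.INTER_CUBIC))
```

```text
(no output)
```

View pics/s2.png

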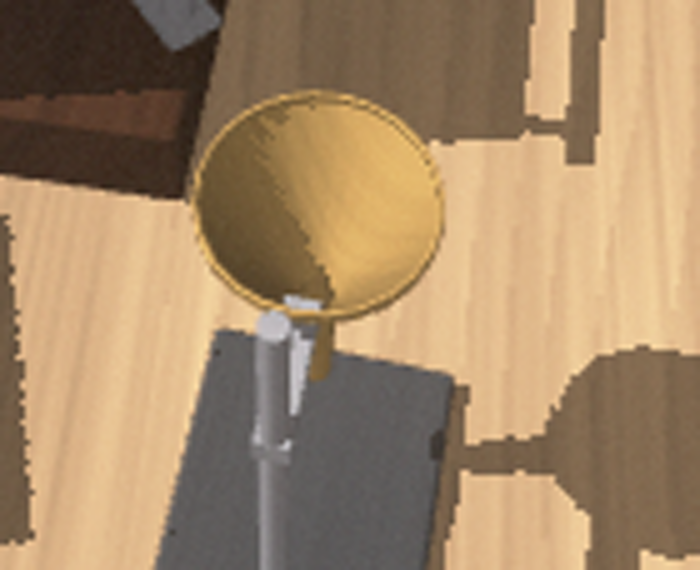

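View pics/t2.png

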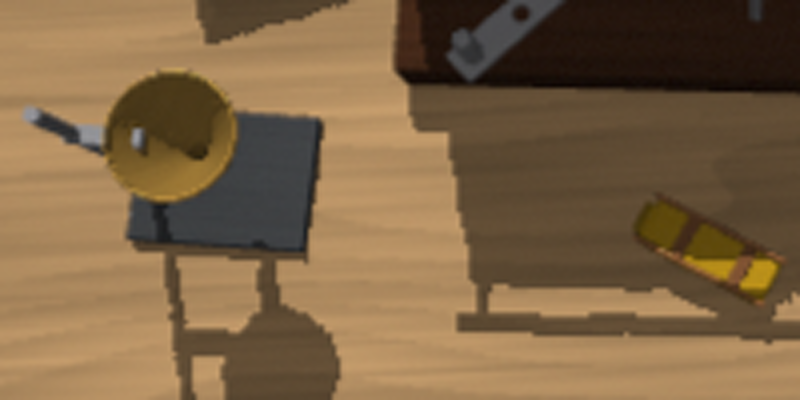

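Run:
```python
from h import *
print(tri((263.8,311),(112.5,213.75)),tri((254.6,334.6),(78.2,208.8)))
x=tri((263.8,311),(112.5,213.75))[0]
print(proj("top",[x,x+[0,40,0]]))
for u in [(129,240),(147,242),(150,209)]: print(atz("top",u,12))
```

```text
(array([526.27411767, 332.20424707, 185.88700021]), [np.float64(0.04414481106190257), np.float64(0.044144811061778075)]) (array([534.19457473, 400.12518521, 231.08959566]), [np.float64(0.8330277027060311), np.float64(0.8330277027059114)])
[[112.49727573 213.76740839]
 [ 96.55703709 214.5061194 ]]
[481.60540483 340.31066313  12.        ]
[473.3552514  288.25711153  12.        ]
[570.15151299 280.71203947  12.        ]
```

```bash
cat >> h.py <<'E'
def pose():
    o=get_obs(); return o['tool_pos'],R.from_euler('xyz',o['tcp_rot'])
def rows(p0,R0,p1,R1,n,c,polar=False):
    out=[];p,q=p0,R0; rv=(R0.inv()*R1).as_rotvec()
    for i in range(1,n+1):
        f=i/n
        if polar:
            r=np.hypot(*p0[:2])*(1-f)+np.hypot(*p1[:2])*f; t=np.arctan2(p0[1],p0[0])*(1-f)+np.arctan2(p1[1],p1[0])*f
            pn=np.array([r*np.cos(t),r*np.sin(t),p0[2]*(1-f)+p1[2]*f])
        else: pn=p0*(1-f)+p1*f
        qn=R0*R.from_rotvec(rv*f)
        d=q.inv().apply(pn-p)/20; w=(q.inv()*qn).as_rotvec()/np.radians(4)
        out.append([*np.round(d,2),*np.round(w,2),c]); p,q=pn,qn
    return out
def show(rs):
    for i in range(0,len(rs),8): print(','.join(f"{v:g}" for r in rs[i:i+8] for v in r)); print()
def T(L,h): return R.from_euler('xyz',[np.pi,-L,h])
E
python3 - <<'E'
from h import *
p,q=pose(); show(rows(p,q,np.array([450,185,290.]),T(.6,-.15),40,-1,True))
E
```

```text
1.12,-0.07,-0.08,-0.04,0.21,0.14,-1,1.11,-0.13,-0.06,-0.04,0.21,0.14,-1,1.1,-0.19,-0.05,-0.04,0.21,0.14,-1,1.09,-0.24,-0.03,-0.04,0.21,0.14,-1,1.07,-0.3,-0.02,-0.04,0.21,0.14,-1,1.05,-0.36,-0.01,-0.04,0.21,0.14,-1,1.03,-0.41,0.01,-0.04,0.21,0.14,-1,1.01,-0.46,0.02,-0.04,0.21,0.14,-1

0.98,-0.51,0.03,-0.04,0.21,0.14,-1,0.95,-0.56,0.04,-0.04,0.21,0.14,-1,0.92,-0.61,0.04,-0.04,0.21,0.14,-1,0.88,-0.66,0.05,-0.04,0.21,0.14,-1,0.84,-0.7,0.05,-0.04,0.21,0.14,-1,0.8,-0.74,0.06,-0.04,0.21,0.14,-1,0.76,-0.78,0.06,-0.04,0.21,0.14,-1,0.72,-0.82,0.06,-0.04,0.21,0.14,-1

0.67,-0.86,0.06,-0.04,0.21,0.14,-1,0.63,-0.89,0.05,-0.04,0.21,0.14,-1,0.58,-0.92,0.05,-0.04,0.21,0.14,-1,0.53,-0.94,0.04,-0.04,0.21,0.14,-1,0.48,-0.97,0.03,-0.04,0.21,0.14,-1,0.43,-0.99,0.03,-0.04,0.21,0.14,-1,0.38,-1.01,0.01,-0.04,0.21,0.14,-1,0.33,-1.03,0,-0.04,0.21,0.14,-1

0.27,-1.04,-0.01,-0.04,0.21,0.14,-1,0.22,-1.05,-0.03,-0.04,0.21,0.14,-1,0.17,-1.06,-0.05,-0.04,0.21,0.14,-1,0.12,-1.06,-0.07,-0.04,0.21,0.14,-1,0.07,-1.06,-0.09,-0.04,0.21,0.14,-1,0.02,-1.06,-0.11,-0.04,0.21,0.14,-1,-0.03,-1.05,-0.13,-0.04,0.21,0.14,-1,-0.08,-1.05,-0.15,-0.04,0.21,0.14,-1

-0.13,-1.04,-0.18,-0.04,0.21,0.14,-1,-0.17,-1.02,-0.2,-0.04,0.21,0.14,-1,-0.22,-1.01,-0.23,-0.04,0.21,0.14,-1,-0.26,-0.99,-0.26,-0.04,0.21,0.14,-1,-0.3,-0.96,-0.29,-0.04,0.21,0.14,-1,-0.34,-0.94,-0.31,-0.04,0.21,0.14,-1,-0.38,-0.91,-0.34,-0.04,0.21,0.14,-1,-0.41,-0.88,-0.37,-0.04,0.21,0.14,-1
```

Request:
step_arm --moves '[1, -0.1, -0.3, 0, 0.2, 0.1, -1, 1, -0.1, -0.3, 0, 0.2, 0.1, -1, 1, -0.2, -0.3, 0, 0.2, 0.1, -1, 1, -0.3, -0.3, 0, 0.2, 0.1, -1, 1, -0.3, -0.2, 0, 0.2, 0.1, -1, 1, -0.4, -0.2, 0, 0.2, 0.1, -1, 1, -0.4, 0, 0, 0.2, 0.1, -1, 1, -0.5, 0, 0, 0.2, 0.1, -1]'

```text
time: 0.77
tool_pos: [278.5, -424.7, 263.7]
tcp_rot: [-3.127, -0.115, 0.187]
contact_force: [0.4, 0.7, -0.5]
grip_width: 91.8
```

Request:
step_arm --moves '[1, -0.5, 0, 0, 0.2, 0.1, -1, 1, -0.6, 0, 0, 0.2, 0.1, -1, 0.9, -0.6, 0, 0, 0.2, 0.1, -1, 0.9, -0.7, 0, 0, 0.2, 0.1, -1, 0.8, -0.7, 0, 0, 0.2, 0.1, -1, 0.8, -0.7, 0, 0, 0.2, 0.1, -1, 0.8, -0.8, 0, 0, 0.2, 0.1, -1, 0.7, -0.8, 0, 0, 0.2, 0.1, -1]'

```text
time: 1.43
tool_pos: [400.8, -288.4, 286.0]
tcp_rot: [-3.108, -0.228, 0.123]
contact_force: [0.1, -0.6, -0.0]
grip_width: 91.9
```

Run:
```python
from h import *
o=get_obs();p,q=pose(); print(o['time'],o['joint_positions'].round(3),p,o['tcp_rot']); show(rows(p,q,np.array([450,185,290.]),T(.6,-.15),24,-1,True))
```

```text
1.4333 [-0.919  0.167  1.618  0.224  1.275  0.468] [ 400.82065256 -288.43023994  285.99723721] [-3.10845469 -0.2283762   0.12299793]
0.66,-0.78,0.17,-0.09,0.22,0.15,-1,0.62,-0.82,0.17,-0.09,0.22,0.15,-1,0.57,-0.85,0.17,-0.09,0.22,0.15,-1,0.53,-0.88,0.16,-0.09,0.22,0.15,-1,0.48,-0.91,0.15,-0.09,0.22,0.15,-1,0.43,-0.94,0.14,-0.09,0.22,0.15,-1,0.38,-0.96,0.13,-0.09,0.22,0.15,-1,0.33,-0.98,0.12,-0.09,0.22,0.15,-1

0.28,-0.99,0.1,-0.09,0.22,0.15,-1,0.23,-1.01,0.09,-0.09,0.22,0.15,-1,0.17,-1.02,0.07,-0.09,0.22,0.15,-1,0.12,-1.03,0.05,-0.09,0.22,0.15,-1,0.07,-1.03,0.03,-0.09,0.22,0.15,-1,0.02,-1.03,0,-0.09,0.22,0.15,-1,-0.03,-1.03,-0.02,-0.09,0.22,0.15,-1,-0.08,-1.03,-0.05,-0.09,0.22,0.15,-1

-0.13,-1.02,-0.08,-0.09,0.22,0.15,-1,-0.17,-1.01,-0.1,-0.09,0.22,0.15,-1,-0.22,-1,-0.13,-0.09,0.22,0.15,-1,-0.26,-0.98,-0.16,-0.09,0.22,0.15,-1,-0.31,-0.96,-0.19,-0.09,0.22,0.15,-1,-0.35,-0.94,-0.23,-0.09,0.22,0.15,-1,-0.39,-0.92,-0.26,-0.09,0.22,0.15,-1,-0.42,-0.89,-0.29,-0.09,0.22,0.15,-1
```

Request:
step_arm --moves '[0.6, -0.8, 0.2, -0.1, 0.2, 0.2, -1, 0.6, -0.8, 0.2, -0.1, 0.2, 0.2, -1, 0.6, -0.9, 0.2, -0.1, 0.2, 0.2, -1, 0.5, -0.9, 0.2, -0.1, 0.2, 0.2, -1, 0.5, -0.9, 0.2, -0.1, 0.2, 0.2, -1, 0.4, -0.9, 0.1, -0.1, 0.2, 0.2, -1, 0.4, -1, 0.1, -0.1, 0.2, 0.2, -1, 0.3, -1, 0.1, -0.1, 0.2, 0.2, -1]'

```text
time: 2.1
tool_pos: [474.5, -130.1, 282.8]
tcp_rot: [-3.127, -0.34, -0.004]
contact_force: [-0.9, 0.2, -0.1]
grip_width: 92.0
```

Request:
step_arm --moves '[0.2, -1, 0.1, -0.1, 0.2, 0.2, -1, 0.2, -1, 0.1, -0.1, 0.2, 0.2, -1, 0.1, -1, 0.1, -0.1, 0.2, 0.2, -1, 0.1, -1, 0, -0.1, 0.2, 0.2, -1, 0, -1, 0, -0.1, 0.2, 0.1, -1, 0, -1, 0, -0.1, 0.2, 0.1, -1, -0.1, -1, 0, -0.1, 0.2, 0.1, -1, -0.1, -1, -0.1, -0.1, 0.2, 0.1, -1]'

```text
time: 2.77
tool_pos: [490.4, 38.5, 280.1]
tcp_rot: [3.137, -0.452, -0.102]
contact_force: [-0.3, 0.7, -0.4]
grip_width: 91.7
```

Run:
```python
from h import *
o=get_obs();p,q=pose(); print(o['time'],o['joint_positions'].round(3),p,o['tcp_rot']); show(rows(p,q,np.array([450,185,290.]),T(.65,-.15),16,-1,True))
```

```text
2.7667 [-0.064  0.004  1.885 -0.03   0.801  1.626] [490.40430052  38.47393495 280.13826255] [ 3.13699545 -0.45209776 -0.10187614]
-0.08,-0.47,-0.08,-0.02,0.18,0.04,-1,-0.09,-0.46,-0.08,-0.02,0.18,0.04,-1,-0.1,-0.46,-0.09,-0.02,0.18,0.04,-1,-0.11,-0.46,-0.09,-0.02,0.18,0.04,-1,-0.11,-0.45,-0.1,-0.02,0.18,0.04,-1,-0.12,-0.45,-0.11,-0.02,0.18,0.04,-1,-0.13,-0.45,-0.11,-0.02,0.18,0.04,-1,-0.14,-0.44,-0.12,-0.02,0.18,0.04,-1

-0.14,-0.44,-0.13,-0.02,0.18,0.04,-1,-0.15,-0.43,-0.13,-0.02,0.18,0.04,-1,-0.16,-0.43,-0.14,-0.02,0.18,0.04,-1,-0.16,-0.42,-0.15,-0.02,0.18,0.04,-1,-0.17,-0.42,-0.15,-0.02,0.18,0.04,-1,-0.17,-0.41,-0.16,-0.02,0.18,0.04,-1,-0.18,-0.41,-0.17,-0.02,0.18,0.04,-1,-0.18,-0.4,-0.18,-0.02,0.18,0.04,-1
```

```bash
cat > kin.py <<'E'
from h import *
D=[([-1.464,.3427,1.525,0,1.2754,-.146],[131.3,-507.9,226]),([-0.919,.167,1.618,.224,1.275,.468],[400.8,-288.4,286]),([-.064,.004,1.885,-.03,.801,1.626],[490.4,38.5,280.1])]
try: o=get_obs(); D.append((o['joint_positions'],o['tool_pos']))
except: pass
E_=lambda s,a:R.from_euler(s,a)
def fk(k,j):
    a,d1,L1,e2,L2,Lt=k
    v=E_('z',j[0])
    p=np.array([a,0,d1])+E_('y',j[1]).apply([0,0,L1])+E_('y',j[1]+j[2]).apply([e2,0,L2])
    rt=E_('y',j[1]+j[2])*E_('z',j[3])*E_('y',j[4])
    return v.apply(p+rt.apply([0,0,Lt])), v*rt*E_('z',-j[5]+np.pi/2*0)
k0=np.array([0,360,400,0,400,300.])
K=least_squares(lambda k:np.concatenate([np.concatenate([fk(k,j)[0]-p for j,p in D]),(k-k0)*.003]),k0).x
if __name__=="__main__":
    print(K.round(1)); 
    for j,p in D: print((fk(K,j)[0]-p).round(1), (fk(K,j)[1]).as_euler('xyz'))
E
python3 kin.py
```

```text
[-202.9  502.3  738.   313.1  588.   522.3]
[-76.4  -4.1 -22.5] [-3.14137336e+00 -1.49130962e-03  1.53159249e+00]
[-25.6 -20.3   4.6] [2.97850434 0.16504965 2.62030099]
[ -3.5 -81.    8.9] [-2.69214876 -0.05253264 -1.57567119]
[ -3.3 -80.7   9. ] [-2.69226535 -0.05197464 -1.57587727]
```

```bash
sed -i 's/a,d1,L1,e2,L2,Lt=k/a,d1,L1,e2,L2,Lt,b=k/; s/np.array(\[a,0,d1\])/np.array([a,b,d1])/; s/k0=.*/k0=np.array([0,300,400,0,400,300.,80])/' kin.py; python3 kin.py
```

```text
[  4.3 217.5 504.9  42.4 374.3 316.9  76.4]
[ 0.  -0.   0.1] [-3.14137336e+00 -1.49130962e-03  1.53159249e+00]
[ 0.1  0.  -0. ] [2.97850434 0.16504965 2.62030099]
[-0.1 -0.2 -0.1] [-2.69214876 -0.05253264 -1.57567119]
[ 0.   0.1 -0. ] [-2.69226535 -0.05197464 -1.57587727]
```

```bash
cat >> kin.py <<'E'
def ik(p,RR,j0):
    z=RR.apply([0,0,1])
    f=lambda j:np.concatenate([(fk(K,[*j,0])[0]-p)/100,fk(K,[*j,0])[1].apply([0,0,1])-z])
    r=least_squares(f,j0[:5]); return r.x,np.abs(r.fun).max()
E
python3 - <<'E'
from kin import *
j0=get_obs()['joint_positions']
kn=np.array([600.4,161,97]); kg=np.array([611.8,129.4,97])
for L in(.5,.6,.7):
  for h in(0.1,0,-.15,-.3):
    q=T(L,h); z=q.apply([0,0,1])
    print(L,h,[ (ik(k+z*d,q,j0)[0].round(2),) for k,d in((kn,-130),(kn,19),(kg,19))])
E
```

```text
0.5 0.1 [(array([ 0.16,  0.19,  1.9 , -0.05,  0.55]),), (array([ 0.15,  0.51,  1.88, -0.09,  0.26]),), (array([0.08, 0.51, 1.87, 0.03, 0.26]),)]
0.5 0 [(array([ 0.21,  0.21,  1.88, -0.19,  0.57]),), (array([ 0.18,  0.51,  1.87, -0.31,  0.28]),), (array([ 0.11,  0.51,  1.86, -0.2 ,  0.27]),)]
0.5 -0.15 [(array([ 0.28,  0.23,  1.85, -0.35,  0.63]),), (array([ 0.22,  0.52,  1.84, -0.53,  0.35]),), (array([ 0.15,  0.52,  1.84, -0.46,  0.33]),)]
0.5 -0.3 [(array([ 0.35,  0.27,  1.8 , -0.45,  0.72]),), (array([ 0.26,  0.54,  1.81, -0.64,  0.44]),), (array([ 0.19,  0.54,  1.81, -0.61,  0.41]),)]
0.6 0.1 [(array([ 0.17,  0.16,  2.02, -0.1 ,  0.36]),), (array([ 0.15,  0.5 ,  1.96, -0.35,  0.09]),), (array([0.08, 0.5 , 1.95, 0.13, 0.09]),)]
0.6 0 [(array([ 0.23,  0.18,  2.  , -0.34,  0.4 ]),), (array([ 0.19,  0.51,  1.95, -0.84,  0.14]),), (array([ 0.12,  0.51,  1.94, -0.62,  0.11]),)]
0.6 -0.15 [(array([ 0.32,  0.21,  1.96, -0.57,  0.5 ]),), (array([ 0.24,  0.52,  1.92, -1.  ,  0.26]),), (array([ 0.17,  0.52,  1.92, -0.96,  0.22]),)]
0.6 -0.3 [(array([ 0.4 ,  0.26,  1.89, -0.67,  0.62]),), (array([ 0.29,  0.54,  1.87, -1.01,  0.38]),), (array([ 0.22,  0.54,  1.88, -1.  ,  0.34]),)]
0.7 0.1 [(array([ 0.17,  0.15,  2.14, -0.3 ,  0.16]),), (array([ 0.16,  0.51,  2.03,  0.34, -0.11]),), (array([ 0.08,  0.51,  2.03, -0.13, -0.1 ]),)]
0.7 0 [(array([ 0.26,  0.17,  2.12, -0.76,  0.24]),), (array([ 0.2 ,  0.52,  2.02,  1.  , -0.15]),), (array([ 0.12,  0.52,  2.02,  0.73, -0.12]),)]
0.7 -0.15 [(array([ 0.37,  0.21,  2.06, -0.95,  0.4 ]),), (array([ 0.26,  0.53,  1.98,  1.46, -0.26]),), (array([ 0.19,  0.53,  1.99,  1.36, -0.22]),)]
0.7 -0.3 [(array([ 0.46,  0.26,  1.98, -0.97,  0.57]),), (array([ 0.32,  0.55,  1.93,  1.71, -0.39]),), (array([ 0.25,  0.55,  1.94,  1.65, -0.34]),)]
```

Run:
```python
from kin import *
kn=np.array([600.4,161,97]);q1=T(.5,-.22);z=q1.apply([0,0,1])
p,q=pose(); m=kn-121*z; print(m)
a=rows(p,q,m,q1,12,-1)
show(a)
```

```text
[543.78771061 173.6596074  203.18748999]
0.01,-0.58,0.36,-0.06,0.06,0.13,-1,0,-0.59,0.35,-0.06,0.06,0.13,-1,-0.01,-0.59,0.35,-0.06,0.06,0.13,-1,-0.01,-0.59,0.35,-0.06,0.06,0.13,-1,-0.02,-0.59,0.35,-0.06,0.06,0.13,-1,-0.03,-0.59,0.35,-0.06,0.06,0.13,-1,-0.03,-0.59,0.34,-0.06,0.06,0.13,-1,-0.04,-0.59,0.34,-0.06,0.06,0.13,-1

-0.04,-0.59,0.34,-0.06,0.06,0.13,-1,-0.05,-0.6,0.33,-0.06,0.06,0.13,-1,-0.06,-0.6,0.33,-0.06,0.06,0.13,-1,-0.06,-0.6,0.33,-0.06,0.06,0.13,-1
```

Request:
step_arm --moves '[0, -0.6, 0.35, -0.06, 0.06, 0.15, -1, 0, -0.6, 0.35, -0.06, 0.06, 0.15, -1, 0, -0.6, 0.35, -0.06, 0.06, 0.15, -1, 0, -0.6, 0.35, -0.06, 0.06, 0.15, -1, 0, -0.6, 0.35, -0.06, 0.06, 0.15, -1, 0, -0.6, 0.35, -0.06, 0.06, 0.15, -1, 0, -0.6, 0.35, -0.06, 0.06, 0.15, -1, 0, -0.6, 0.35, -0.06, 0.06, 0.15, -1]'

```text
time: 3.43
tool_pos: [526.9, 137.7, 227.2]
tcp_rot: [-3.137, -0.486, -0.196]
contact_force: [-0.1, 0.1, -0.4]
grip_width: 91.3
```

Request:
step_arm --moves '[-0.05, -0.6, 0.35, -0.06, 0.06, 0.15, -1, -0.05, -0.6, 0.35, -0.06, 0.06, 0.15, -1, -0.05, -0.6, 0.35, -0.06, 0.06, 0.15, -1, -0.05, -0.6, 0.35, -0.06, 0.06, 0.15, -1]'

```text
time: 3.77
tool_pos: [546.1, 185.1, 197.9]
tcp_rot: [-3.132, -0.5, -0.245]
contact_force: [0.1, 1.2, 0.7]
grip_width: 92.0
```

Run:
```python
from kin import *
import cv2
kn=np.array([600.4,161,97]);q1=T(.5,-.22);z=q1.apply([0,0,1])
o=get_obs();p,q=pose(); print(o['time'],o['joint_positions'].round(2),p,o['tcp_rot'])
show(rows(p,q,kn+19*z,q1,14,-1))
for n in("side","top"):
    im=capture(n); cv2.imwrite(f"pics/{n}1.png",cv2.resize(im[:,:,::-1],None,fx=1.5,fy=1.5))
```

```text
3.7667 [ 0.34  0.29  1.81 -0.43  0.65  2.44] [546.10939375 185.11177082 197.87129511] [-3.13239584 -0.50033226 -0.2447158 ]
0.01,0.04,0.48,0,-0,-0.02,-1,0.01,0.04,0.48,0,-0,-0.02,-1,0.01,0.04,0.48,0,-0,-0.02,-1,0.01,0.04,0.48,0,-0,-0.02,-1,0.01,0.04,0.48,0,-0,-0.02,-1,0.01,0.04,0.48,0,-0,-0.02,-1,0.01,0.04,0.48,0,-0,-0.02,-1,0.01,0.04,0.48,0,-0,-0.02,-1

0.01,0.04,0.48,0,-0,-0.02,-1,0.01,0.04,0.48,0,-0,-0.02,-1,0.01,0.04,0.48,0,-0,-0.02,-1,0.01,0.04,0.48,0,-0,-0.02,-1,0.01,0.04,0.48,0,-0,-0.02,-1,0.01,0.04,0.48,0,-0,-0.02,-1
```

View pics/side1.png

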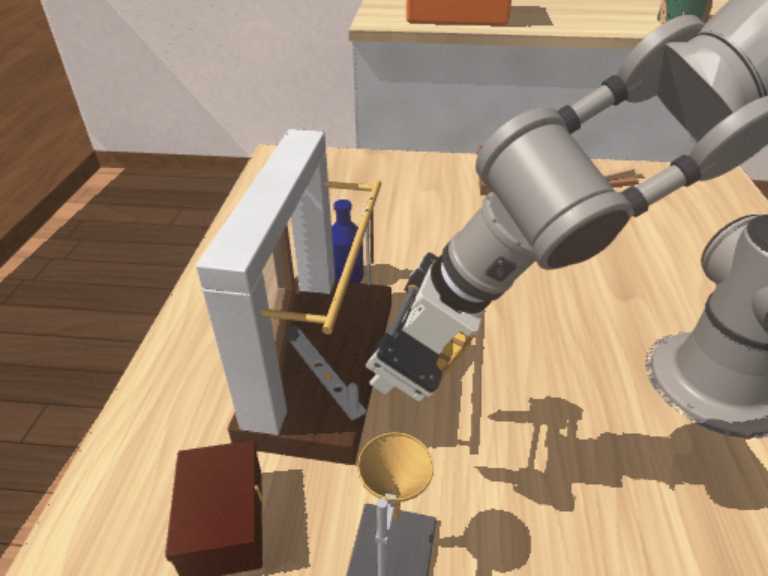

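View pics/top1.png

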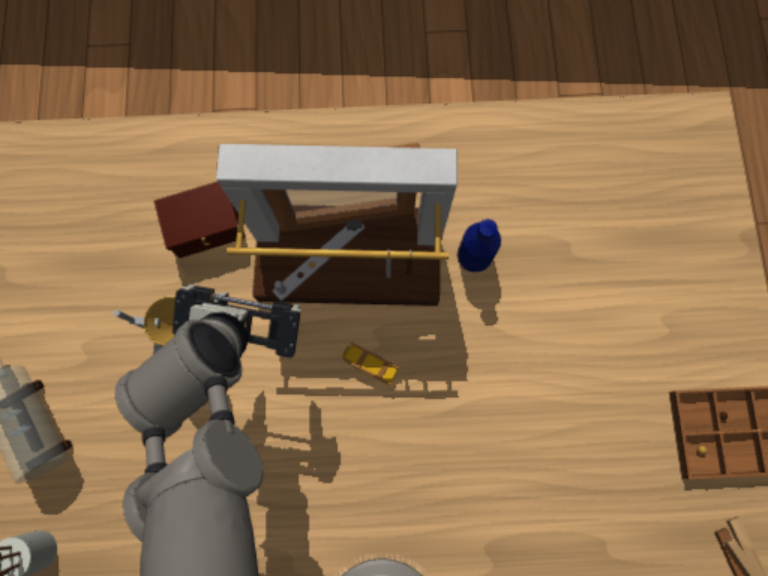

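Request:
step_arm --moves '[0, 0.2, 0.4, 0, 0, -0.1, -1, 0, 0.2, 0.4, 0, 0, -0.1, -1, 0, 0.1, 0.5, 0, 0, -0.1, -1, 0, 0, 0.5, 0, 0, 0, -1, 0, 0, 0.5, 0, 0, 0, -1, 0, 0, 0.5, 0, 0, 0, -1, 0, 0, 0.5, 0, 0, 0, -1, 0, 0, 0.5, 0, 0, 0, -1]'

```text
time: 4.53
tool_pos: [581.4, 162.8, 125.5]
tcp_rot: [3.137, -0.499, -0.217]
contact_force: [0.7, -0.1, 0.5]
grip_width: 91.6
```

Run:
```python
from kin import *
import cv2
kn=np.array([600.4,161,97]);q1=T(.5,-.22);z=q1.apply([0,0,1])
o=get_obs();p,q=pose(); print(o['time'],o['joint_positions'].round(2),p,o['tcp_rot'])
show(rows(p,q,kn+19*z,q1,6,-1))
for n in("side","top"):
    im=capture(n); cv2.imwrite(f"pics/{n}2.png",cv2.resize(im[150:310,110:330,::-1] if n=="side" else im[80:260,90:320,::-1],None,fx=3.3,fy=3.3))
```

```text
4.5333 [ 0.27  0.42  1.84 -0.51  0.48  2.47] [581.38384184 162.82659717 125.50973708] [ 3.1371142  -0.49928135 -0.21692658]
0.03,-0.02,0.44,0.01,0,0.01,-1,0.03,-0.02,0.44,0.01,0,0.01,-1,0.02,-0.02,0.44,0.01,0,0.01,-1,0.02,-0.02,0.44,0.01,0,0.01,-1,0.02,-0.02,0.44,0.01,0,0.01,-1,0.02,-0.02,0.44,0.01,0,0.01,-1
```

View pics/side2.png

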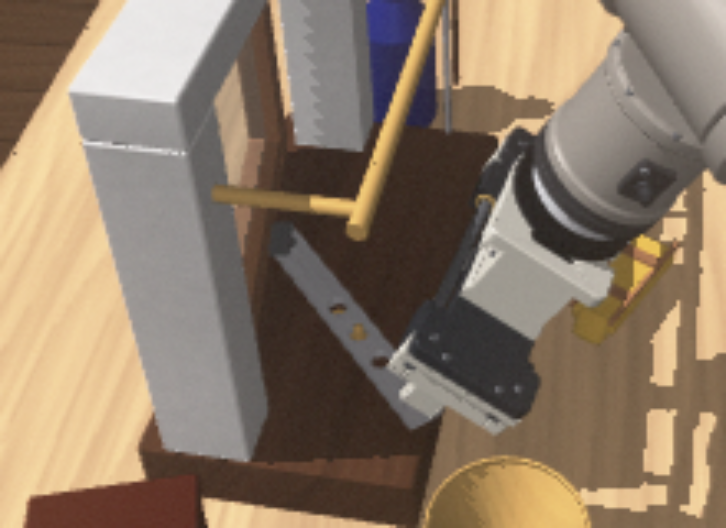

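View pics/top2.png

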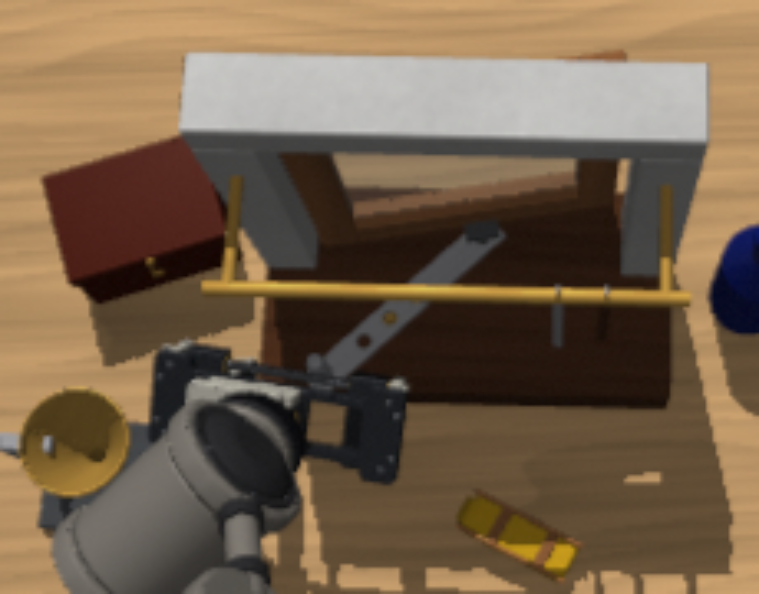

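Request:
step_arm --moves '[0, 0, 0.45, 0, 0, 0, -1, 0, 0, 0.45, 0, 0, 0, -1, 0.1, 0, 0.45, 0, 0, 0, -1, 0, 0, 0.45, 0, 0, 0, -1, 0, 0, 0.4, 0, 0, 0, -1, 0, 0, 0.3, 0, 0, 0, -1]'

```text
time: 5.13
tool_pos: [608.9, 157.3, 78.8]
tcp_rot: [3.137, -0.499, -0.216]
contact_force: [-0.7, 0.2, -0.4]
grip_width: 91.9
```

Run:
```python
from kin import *
import cv2
kn=np.array([600.4,161,97]);q1=T(.5,-.22);z=q1.apply([0,0,1])
o=get_obs();p,q=pose(); print(o['time'],o['joint_positions'].round(2),p,o['tcp_rot'],o['contact_force'])
show(rows(p,q,kn+19*z,q1,1,-1))
for n in("side","top"):
    im=capture(n); cv2.imwrite(f"pics/{n}3.png",cv2.resize(im[200:310,160:310,::-1] if n=="side" else im[110:230,110:270,::-1],None,fx=4.8,fy=4.8))
```

```text
5.1333 [ 0.24  0.53  1.82 -0.59  0.39  2.53] [608.86100315 157.32042801  78.78930729] [ 3.13736878 -0.49945711 -0.21595531] [-0.68123371  0.23021411 -0.40652695]
0.04,-0.09,-0.07,0.03,0.01,0.05,-1
```

View pics/side3.png

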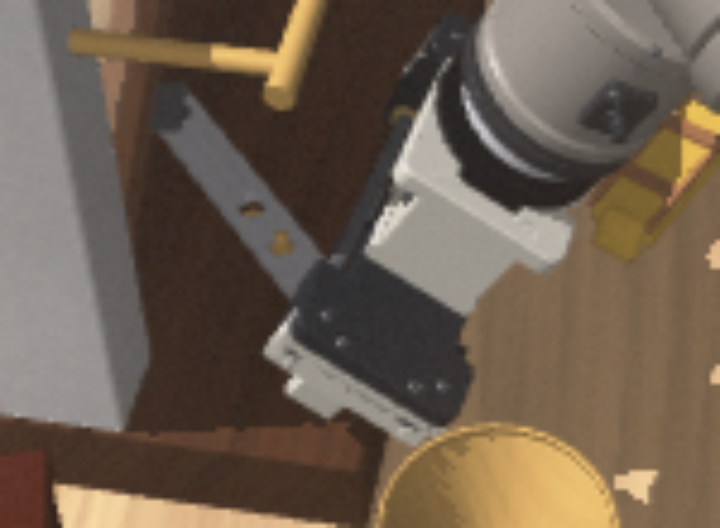

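View pics/top3.png

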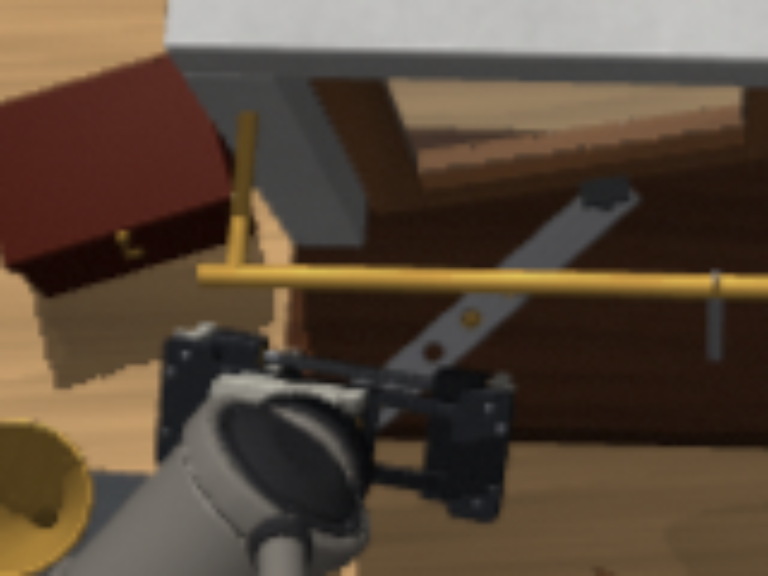

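Request:
step_arm --moves '[0, -0.1, -0.1, 0, 0, 0, 0, 0, 0, 0, 0, 0, 0, 0.5, 0, 0, 0, 0, 0, 0, 1, 0, 0, 0, 0, 0, 0, 1, 0, 0, 0, 0, 0, 0, 1, 0, 0, 0, 0, 0, 0, 1, 0, 0, 0, 0, 0, 0, 1, 0, 0, 0, 0, 0, 0, 1]'

```text
time: 5.9
tool_pos: [608.1, 160.2, 82.3]
tcp_rot: [3.138, -0.501, -0.216]
contact_force: [-0.1, -0.4, 0.5]
grip_width: 42.9
```

Request:
step_arm --moves '[0, 0, 0, 0, 0, 0, 1, 0, 0, 0, 0, 0, 0, 1, 0, 0, 0, 0, 0, 0, 1, 0, 0, 0, 0, 0, 0, 1]'

```text
time: 6.23
tool_pos: [608.1, 160.2, 82.5]
tcp_rot: [3.138, -0.501, -0.216]
contact_force: [-0.6, 1.0, 1.0]
grip_width: 16.6
```

Request:
step_arm --moves '[0, 0, 0, 0, 0, 0, 1, 0, 0, 0, 0, 0, 0, 1, 0, 0, 0, 0, 0, 0, 1]'

```text
time: 6.48
tool_pos: [608.0, 160.2, 82.4]
tcp_rot: [3.138, -0.501, -0.216]
contact_force: [-0.6, 0.5, -0.1]
grip_width: 15.6
```

Run:
```python
from kin import *
import cv2
o=get_obs();p,q=pose(); print(o['time'],o['joint_positions'].round(2),p,o['tcp_rot'],o['contact_force'],o['moment'],o['grip_width'])
print(p-19*q.apply([0,0,1]))
for n in("side","top"):
    im=capture(n); cv2.imwrite(f"pics/{n}4.png",cv2.resize(im[200:310,160:310,::-1] if n=="side" else im[110:230,110:270,::-1],None,fx=4.8,fy=4.8))
```

```text
6.4833 [ 0.25  0.53  1.82 -0.59  0.4   2.53] [608.01303055 160.15164054  82.44364669] [ 3.13783964 -0.50083311 -0.21556119] [-0.59700412  0.53455459 -0.13758969] [0.06692962 0.28487368 0.03331594] 15.584406406417086
[599.11650959 162.17264816  99.11000331]
```

View pics/top4.png

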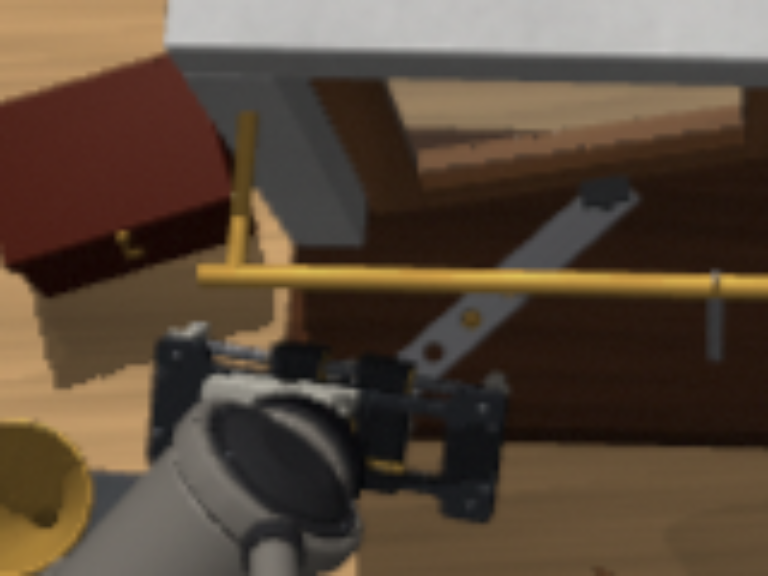

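View pics/side4.png

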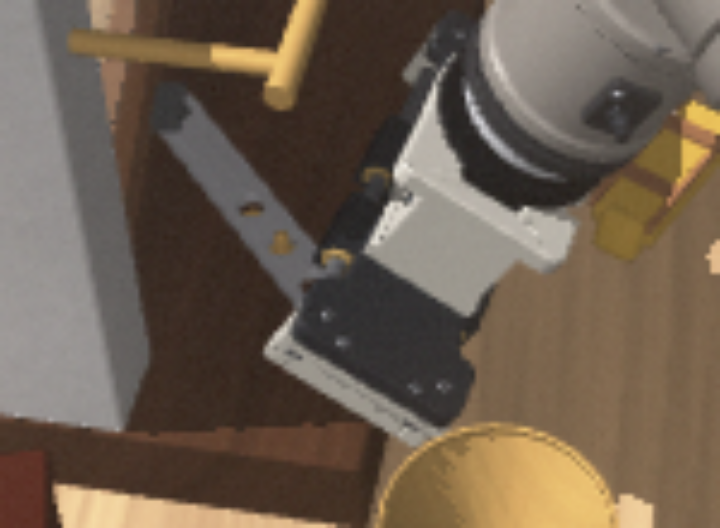

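```bash
cat > plan.py <<'E'
from kin import *
w=[719.438,31.731,-.069635]; A0,S0=.177843,.592954; A1,S1=.490428,.542907
p0=np.array([608.01,160.15,82.44]); q0=R.from_euler('xyz',[3.13784,-.50083,-.21556])
K0=W(w,stay(A0,S0,0,185,38.5))[0]
D0=q0.inv().apply(p0-K0)
def as_of(x):  # knob xy (world, lowered-equivalent fraction) not used
    pass
def target(a,s,th,h=-.216,L=.5):
    Kp=W(w,stay(a,s,th,185,38.5))[0]
    e=W(w,stay(a,s,0,0,0))[0]-W(w,stay(a,s,0,185,0))[0]; e/=np.linalg.norm(e)
    c=np.array([np.cos(h),np.sin(h),0]); j=np.array([-np.sin(h),np.cos(h),0])
    # tilt top toward +j by phi: rotate about c by -phi
    phi=np.arctan(np.tan(th)*(e@j))
    q=R.from_rotvec(-c*phi)*T(L,h)
    return Kp+q.apply(D0),q
def go(t,n,c=1):
    p,q=pose(); o=get_obs(); print(o['time'],p.round(1),o['contact_force'].round(1),o['joint_positions'].round(2)); print('target',t[0].round(1),'ik',ik(t[0],t[1],o['joint_positions'])[0].round(2)); show(rows(p,q,*t,n,c))
E
python3 - <<'E'
from plan import *
j0=get_obs()['joint_positions']
for x in [(A0,S0,0),(A0,S0,.18),(A1,S1,.18,-.15,.48),(A1,S1,.18,-.1,.46),(A1,S1,0,-.15,.48),(A1,S1,0,-.1,.46)]:
    t=target(*x); print(t[0].round(1),t[1].as_euler('xyz').round(3),ik(*t,j0)[0].round(2))
go(target(A0,S0,.18),8)
E
```

```text
[608.  160.2  82.4] [ 3.142 -0.5   -0.216] [ 0.24  0.53  1.82 -0.58  0.4 ]
[614.7 154.2 115.1] [-3.016 -0.497 -0.276] [ 0.17  0.46  1.83 -0.26  0.36]
[627.5 124.6 114.9] [-3.051 -0.478 -0.192] [ 0.1   0.47  1.8  -0.12  0.39]
[627.1 125.2 114.8] [-3.043 -0.458 -0.144] [ 0.08  0.47  1.79 -0.    0.42]
[619.2 129.1  82.3] [ 3.142 -0.48  -0.15 ] [ 0.15  0.52  1.82 -0.4   0.37]
[618.9 129.5  82.1] [ 3.142 -0.46  -0.1  ] [ 0.14  0.52  1.81 -0.29  0.38]
6.5833 [608.  160.1  82.4] [-0.2  0.3  0.2] [ 0.25  0.53  1.82 -0.59  0.4   2.53]
target [614.7 154.2 115.1] ik [ 0.17  0.46  1.83 -0.26  0.36]
0.14,0.03,-0.16,0.18,-0,0.1,1,0.14,0.02,-0.16,0.18,-0,0.1,1,0.14,0.02,-0.16,0.18,-0,0.1,1,0.14,0.02,-0.16,0.18,-0,0.1,1,0.14,0.02,-0.16,0.18,-0,0.1,1,0.14,0.01,-0.16,0.18,-0,0.1,1,0.14,0.01,-0.16,0.18,-0,0.1,1,0.14,0.01,-0.16,0.18,-0,0.1,1
```

Request:
step_arm --moves '[0.14, 0.02, -0.16, 0.18, 0, 0.1, 1, 0.14, 0.02, -0.16, 0.18, 0, 0.1, 1, 0.14, 0.02, -0.16, 0.18, 0, 0.1, 1, 0.14, 0.02, -0.16, 0.18, 0, 0.1, 1]'

```text
time: 6.92
tool_pos: [608.2, 156.9, 95.4]
tcp_rot: [-3.083, -0.491, -0.246]
contact_force: [0.8, 0.1, -3.6]
grip_width: 15.8
```

Run:
```python
from plan import *
go(target(A0,S0,.18),4)
```

```text
6.9167 [608.2 156.9  95.4] [ 0.8  0.1 -3.6] [ 0.21  0.49  1.83 -0.43  0.38  2.38]
target [614.7 154.2 115.1] ik [ 0.17  0.46  1.83 -0.26  0.36]
0.19,0,-0.18,0.19,0.03,0.09,1,0.19,-0,-0.18,0.19,0.03,0.09,1,0.19,-0.01,-0.18,0.19,0.03,0.09,1,0.19,-0.01,-0.18,0.19,0.03,0.09,1
```

Request:
step_arm --moves '[0.2, 0, -0.2, 0.2, 0.03, 0.1, 1, 0.2, 0, -0.2, 0.2, 0.03, 0.1, 1, 0.2, 0, -0.2, 0.2, 0.03, 0.1, 1, 0.2, 0, -0.2, 0.2, 0.03, 0.1, 1]'

```text
time: 7.25
tool_pos: [610.4, 152.3, 112.8]
tcp_rot: [-3.017, -0.486, -0.277]
contact_force: [0.7, -0.9, -3.5]
grip_width: 15.1
```

Run:
```python
from plan import *
import cv2
go(target(A0,S0,.18),2)
for n in("side","top"):
    im=capture(n); cv2.imwrite(f"pics/{n}5.png",cv2.resize(im[200:310,160:310,::-1] if n=="side" else im[90:210,110:270,::-1],None,fx=4.8,fy=4.8))
```

```text
7.25 [610.4 152.3 112.8] [ 0.7 -0.9 -3.5] [ 0.17  0.46  1.84 -0.24  0.37  2.19]
target [614.7 154.2 115.1] ik [ 0.17  0.46  1.83 -0.26  0.36]
0.11,-0.08,0,0.01,0.07,-0.02,1,0.11,-0.08,0,0.01,0.07,-0.02,1
```

View pics/top5.png

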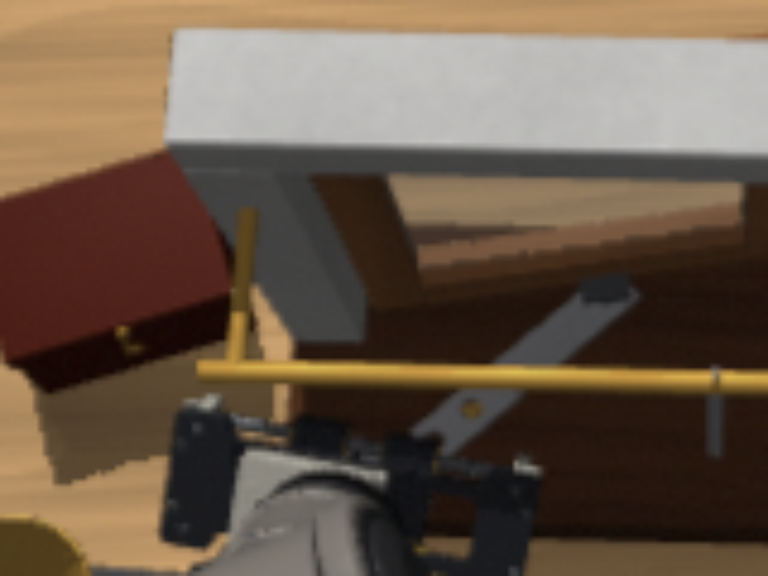

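View pics/side5.png

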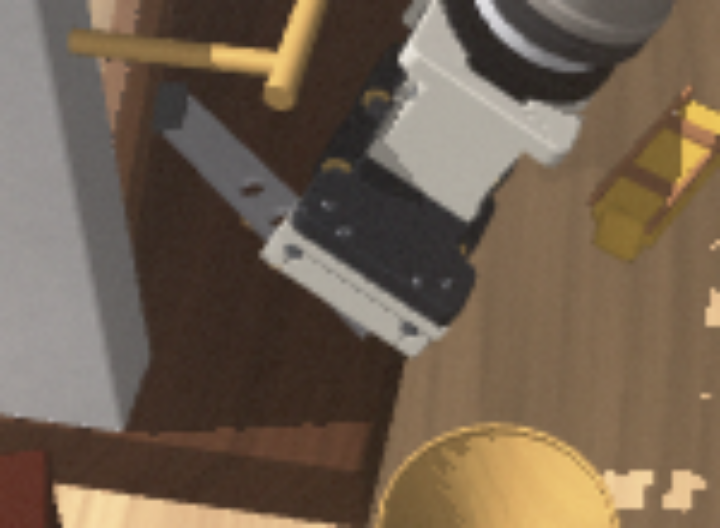

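```bash
cat >> plan.py <<'E'
def seg(f,th,h0=-.216,h1=-.15,l0=.5,l1=.48):
    return target(A0+(A1-A0)*f,S0+(S1-S0)*f,th,h0+(h1-h0)*f,l0+(l1-l0)*f)
E
python3 - <<'E'
from plan import *
for f in (.33,.67,1): print(seg(f,.19)[0].round(1), ik(*seg(f,.19),get_obs()['joint_positions'])[0].round(2))
go(seg(.4,.19),6)
E
```

```text
[618.6 143.4 116.8] [ 0.14  0.46  1.82 -0.19  0.37]
[623.  133.4 116.7] [ 0.12  0.46  1.81 -0.14  0.38]
[628.1 124.3 116.7] [ 0.1   0.46  1.8  -0.1   0.4 ]
7.35 [610.8 152.1 113.5] [-0.3  0.2 -2.3] [ 0.17  0.45  1.84 -0.25  0.37  2.19]
target [619.4 141.3 116.8] ik [ 0.14  0.46  1.82 -0.18  0.37]
0.1,0.07,0.01,0.02,-0,-0.07,1,0.1,0.07,0.01,0.02,-0,-0.07,1,0.1,0.07,0.01,0.02,-0,-0.07,1,0.09,0.07,0.01,0.02,-0,-0.07,1,0.09,0.07,0.01,0.02,-0,-0.07,1,0.09,0.07,0.01,0.02,-0,-0.07,1
```

Request:
step_arm --moves '[0.12, 0.08, 0, 0.02, 0, -0.07, 1, 0.12, 0.08, 0, 0.02, 0, -0.07, 1, 0.12, 0.08, 0, 0.02, 0, -0.07, 1, 0.12, 0.08, 0, 0.02, 0, -0.07, 1, 0.12, 0.08, 0, 0.02, 0, -0.07, 1, 0.12, 0.08, 0, 0.02, 0, -0.07, 1]'

```text
time: 7.85
tool_pos: [619.1, 140.1, 116.5]
tcp_rot: [-3.028, -0.485, -0.237]
contact_force: [-1.1, 2.5, -2.8]
grip_width: 15.5
```

Run:
```python
from plan import *
go(seg(1,.19),8)
```

```text
7.85 [619.1 140.1 116.5] [-1.1  2.5 -2.8] [ 0.13  0.46  1.82 -0.17  0.38  2.06]
target [628.1 124.3 116.7] ik [ 0.1   0.46  1.8  -0.1   0.4 ]
0.07,0.09,0.03,0,-0.02,-0.07,1,0.07,0.09,0.03,0,-0.02,-0.07,1,0.07,0.09,0.03,0,-0.02,-0.07,1,0.07,0.09,0.03,0,-0.02,-0.07,1,0.07,0.09,0.03,0,-0.02,-0.07,1,0.07,0.09,0.03,0,-0.02,-0.07,1,0.07,0.09,0.02,0,-0.02,-0.07,1,0.07,0.09,0.02,0,-0.02,-0.07,1
```

Request:
step_arm --moves '[0.08, 0.1, 0.02, 0, -0.02, -0.07, 1, 0.08, 0.1, 0.02, 0, -0.02, -0.07, 1, 0.08, 0.1, 0.02, 0, -0.02, -0.07, 1, 0.08, 0.1, 0.02, 0, -0.02, -0.07, 1, 0.08, 0.1, 0.02, 0, -0.02, -0.07, 1, 0.08, 0.1, 0.02, 0, -0.02, -0.07, 1, 0.08, 0.1, 0.02, 0, -0.02, -0.07, 1, 0.08, 0.1, 0.02, 0, -0.02, -0.07, 1]'

```text
time: 8.52
tool_pos: [630.0, 120.4, 118.4]
tcp_rot: [-3.051, -0.477, -0.187]
contact_force: [-2.6, 3.3, -1.7]
grip_width: 15.4
```

Run:
```python
from plan import *
import cv2
go(seg(1,.19),2)
for n in("side","top"):
    im=capture(n); cv2.imwrite(f"pics/{n}6.png",cv2.resize(im[200:310,160:310,::-1] if n=="side" else im[90:210,130:290,::-1],None,fx=4.8,fy=4.8))
```

```text
8.5167 [630.  120.4 118.4] [-2.6  3.3 -1.7] [ 0.09  0.46  1.79 -0.09  0.4   1.9 ]
target [628.1 124.3 116.7] ik [ 0.1   0.46  1.8  -0.1   0.4 ]
-0.08,-0.09,0.02,0.01,0.01,0.04,1,-0.08,-0.09,0.02,0.01,0.01,0.04,1
```

View pics/top6.png

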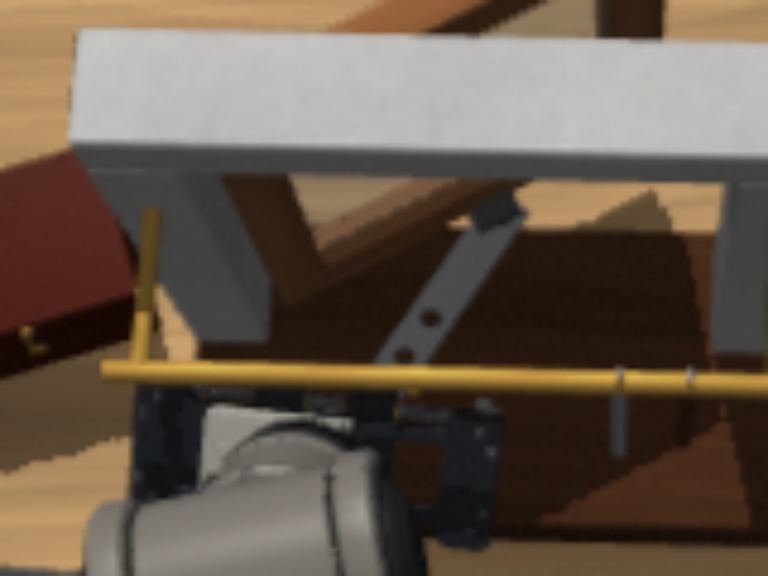

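View pics/side6.png

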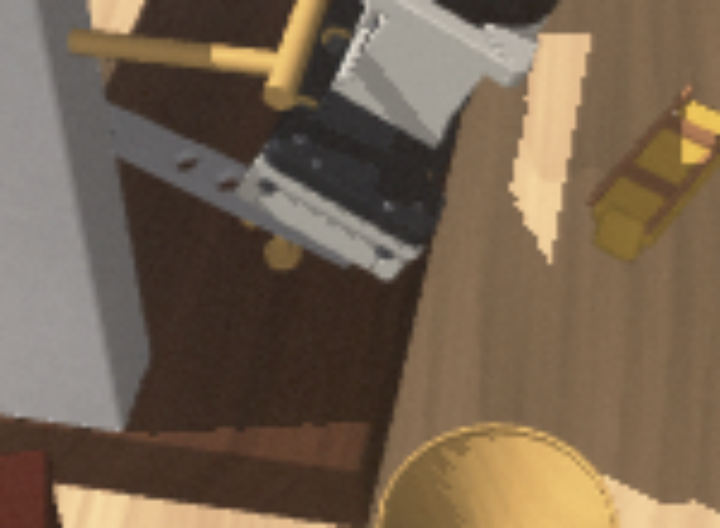

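Run:
```python
from plan import *
import cv2
a=cv2.imread('pics/side6.png')
im=capture("side")[:,:,::-1]
cv2.imwrite("pics/z6.png",cv2.resize(im[230:265,195:245],None,fx=15,fy=15,interpolation=cv2.INTER_NEAREST))
pin=np.array([-75.49,66.87])
f=stay(A0,S0,0,80,0)[:2]
for n,x in(("pin/mid",pin),("first",f)):
    for z in(50,67): print(n,z,[ (c,proj(c,W(w,[*x,z]))[0].round(1)) for c in("side","top")])
```

```text
pin/mid 50 [('side', array([219. , 253.2])), ('top', array([208.2, 177.1]))]
pin/mid 67 [('side', array([218.5, 248.5])), ('top', array([207.6, 175.5]))]
first 50 [('side', array([212.7, 245.4])), ('top', array([215.9, 170.3]))]
first 67 [('side', array([212.2, 240.6])), ('top', array([215.4, 168.7]))]
```

View pics/z6.png

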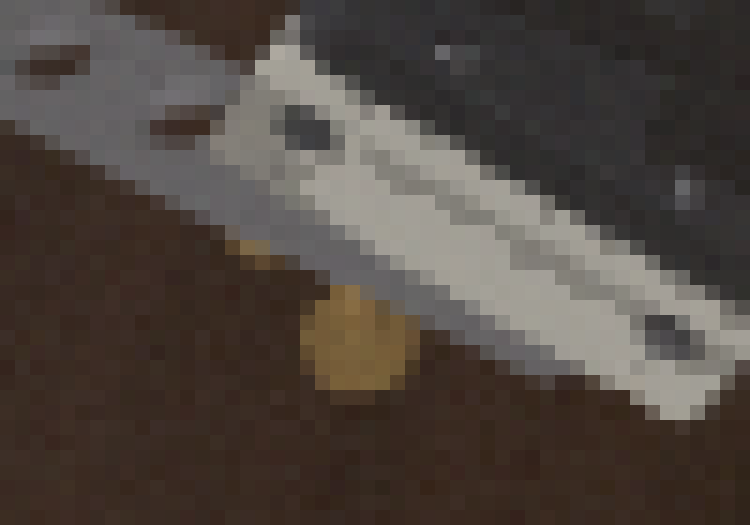

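Request:
step_arm --moves '[-0.1, -0.1, 0.02, 0, 0, 0, 1, -0.08, -0.1, 0.02, 0, 0, 0, 1, 0, 0, 0, 0, 0, 0, 1, 0, 0, 0, 0, 0, 0, 1]'

```text
time: 9.0
tool_pos: [628.8, 123.8, 116.5]
tcp_rot: [-3.051, -0.479, -0.19]
contact_force: [0.8, -1.8, -2.5]
grip_width: 15.1
```

Run:
```python
from plan import *
import cv2
go(seg(1,.19),2)
for n in("side","top"):
    im=capture(n); cv2.imwrite(f"pics/{n}7.png",cv2.resize(im[200:270,160:260,::-1] if n=="side" else im[120:190,180:280,::-1],None,fx=8,fy=8,interpolation=cv2.INTER_CUBIC))
for r in(80,110,140):
  P=W(w,stay(A1,S1,.19,r,2.5)); print(r,P.round(1),((proj("side",P)[0]-[160,200])*8).round(),((proj("top",P)[0]-[180,120])*8).round())
```

```text
9.0 [628.8 123.8 116.5] [ 0.8 -1.8 -2.5] [ 0.1   0.46  1.8  -0.11  0.4   1.93]
target [628.1 124.3 116.7] ik [ 0.1   0.46  1.8  -0.1   0.4 ]
-0.02,-0.01,-0.01,0.02,-0,0.02,1,-0.02,-0.01,-0.01,0.02,-0,0.02,1

80 [[699.6  68.4  76.1]] [320. 267.] [313. 297.]
110 [[675.4  85.2  81.7]] [387. 301.] [266. 358.]
140 [[651.2 102.   87.4]] [456. 336.] [219. 422.]
```

View pics/top7.png

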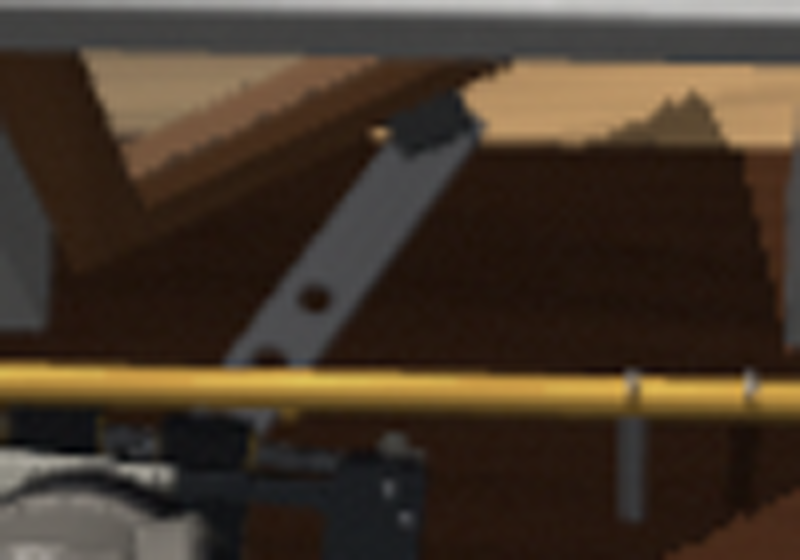

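View pics/side7.png

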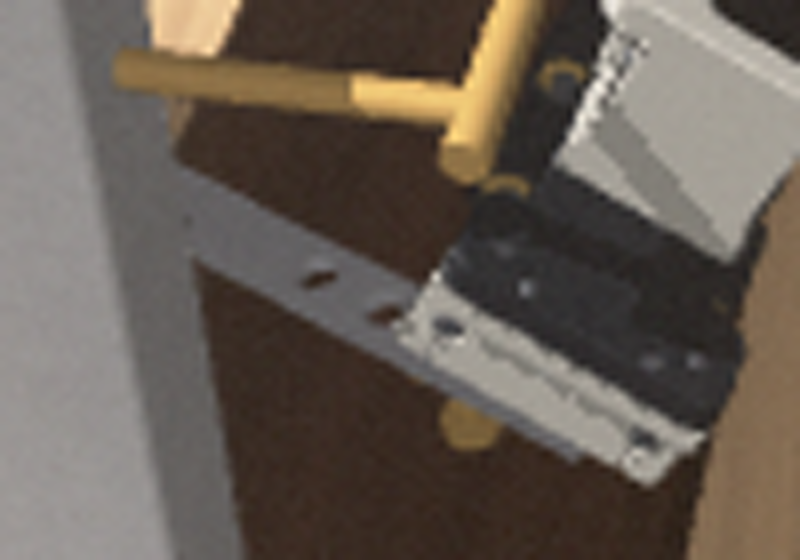

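Run:
```python
from plan import *
go(seg(1,.09),6)
```

```text
9.1 [628.8 123.8 116.5] [ 0.3 -1.1 -2.3] [ 0.1   0.46  1.8  -0.11  0.4   1.93]
target [622.7 127.3  98.8] ik [ 0.13  0.49  1.81 -0.26  0.38]
-0.12,-0.01,0.11,-0.09,-0,-0.04,1,-0.12,-0.01,0.11,-0.09,-0,-0.04,1,-0.12,-0.01,0.11,-0.09,-0,-0.04,1,-0.12,-0.01,0.11,-0.09,-0,-0.04,1,-0.12,-0.01,0.11,-0.09,-0,-0.04,1,-0.12,-0.01,0.11,-0.09,-0,-0.04,1
```

Request:
step_arm --moves '[-0.12, -0.01, 0.11, -0.09, 0, -0.04, 1, -0.12, -0.01, 0.11, -0.09, 0, -0.04, 1, -0.12, -0.01, 0.11, -0.09, 0, -0.04, 1, -0.12, -0.01, 0.11, -0.09, 0, -0.04, 1, -0.12, -0.01, 0.11, -0.09, 0, -0.04, 1, -0.06, 0, 0.05, -0.05, 0, 0, 1, 0, 0, 0, 0, 0, 0, 1]'

```text
time: 9.68
tool_pos: [626.4, 128.1, 103.2]
tcp_rot: [-3.093, -0.492, -0.173]
contact_force: [0.2, 0.3, -0.2]
grip_width: 15.3
```

Run:
```python
from plan import *
import cv2
go(seg(1,.09),2)
for n in("side","top"):
    im=capture(n); cv2.imwrite(f"pics/{n}8.png",cv2.resize(im[200:270,160:260,::-1] if n=="side" else im[120:190,180:280,::-1],None,fx=8,fy=8,interpolation=cv2.INTER_CUBIC))
for r in(80,110,140):
  P=W(w,stay(A1,S1,.09,r,2.5)); print(r,P.round(1),((proj("side",P)[0]-[160,200])*8).round(),((proj("top",P)[0]-[180,120])*8).round())
```

```text
9.6833 [626.4 128.1 103.2] [ 0.2  0.3 -0.2] [ 0.13  0.49  1.81 -0.26  0.37  2.08]
target [622.7 127.3  98.8] ik [ 0.13  0.49  1.81 -0.26  0.38]
-0.13,0.04,0.05,-0.02,-0.09,-0.01,1,-0.13,0.04,0.05,-0.02,-0.09,-0.01,1

80 [[698.5  69.2  68.2]] [325. 287.] [313. 306.]
110 [[674.   86.2  70.9]] [394. 328.] [267. 371.]
140 [[649.4 103.2  73.6]] [465. 372.] [220. 437.]
```

View pics/top8.png

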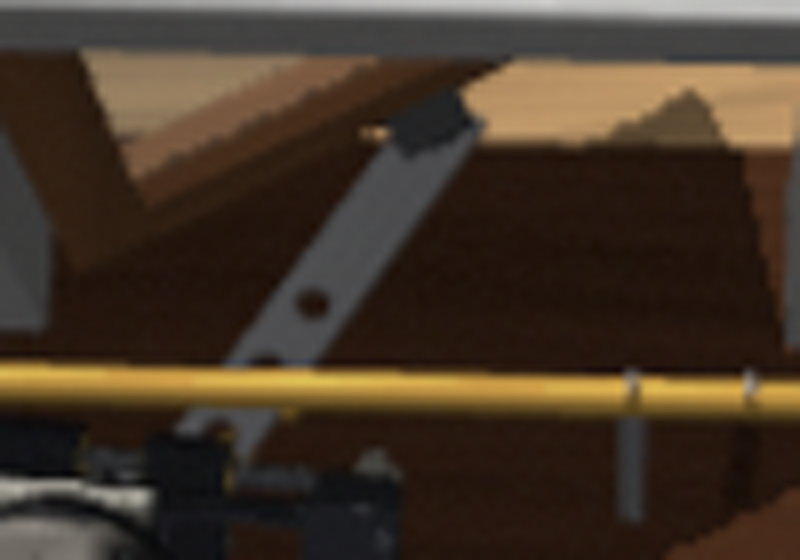

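View pics/side8.png

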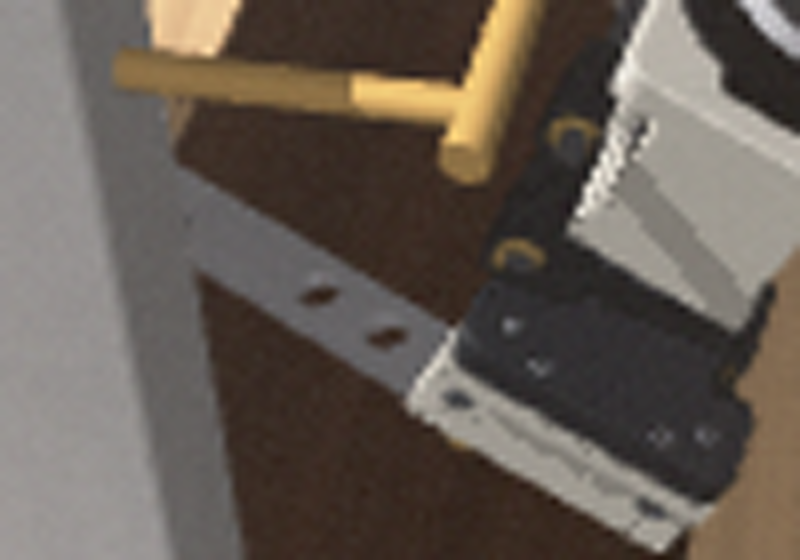

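Request:
step_arm --moves '[-0.15, 0.04, 0.06, -0.02, -0.09, 0, 1, -0.15, 0.04, 0.06, -0.02, -0.09, 0, 1]'

```text
time: 9.95
tool_pos: [623.1, 127.3, 99.3]
tcp_rot: [-3.095, -0.482, -0.172]
contact_force: [1.1, -0.9, -0.4]
grip_width: 15.1
```

Run:
```python
from plan import *
go(seg(1,.09),1)
go(seg(1,.05),3)
```

```text
9.95 [623.1 127.3  99.3] [ 1.1 -0.9 -0.4] [ 0.13  0.49  1.81 -0.26  0.37  2.08]
target [622.7 127.3  98.8] ik [ 0.13  0.49  1.81 -0.26  0.38]
-0.03,0,0.01,-0.02,-0.04,-0.02,1

9.95 [623.1 127.3  99.3] [ 1.1 -0.9 -0.4] [ 0.13  0.49  1.81 -0.26  0.37  2.08]
target [621.  128.2  91.5] ik [ 0.14  0.5   1.82 -0.32  0.37]
-0.09,-0,0.1,-0.08,-0.01,-0.05,1,-0.09,-0,0.1,-0.08,-0.01,-0.05,1,-0.09,-0.01,0.1,-0.08,-0.01,-0.05,1
```

Run:
```python
from plan import *
import cv2
for n in("top","side"):
    im=capture(n); cv2.imwrite(f"pics/{n}9.png",cv2.resize(im[220:265,190:245,::-1] if n=="side" else im[155:185,190:230,::-1],None,fx=14,fy=14,interpolation=cv2.INTER_CUBIC))
print(get_obs()['contact_force'])
```

```text
[-0.21865183 -0.05392205 -0.69704496]
```

View pics/top9.png

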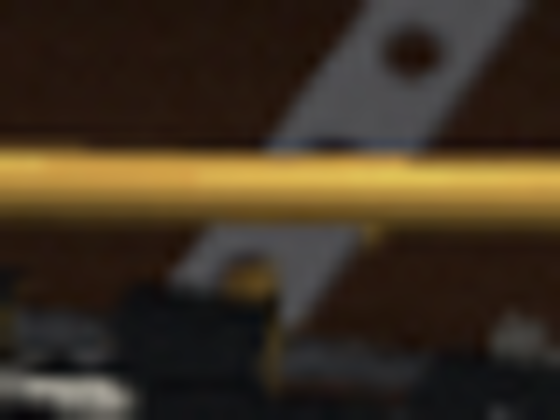

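View pics/side9.png

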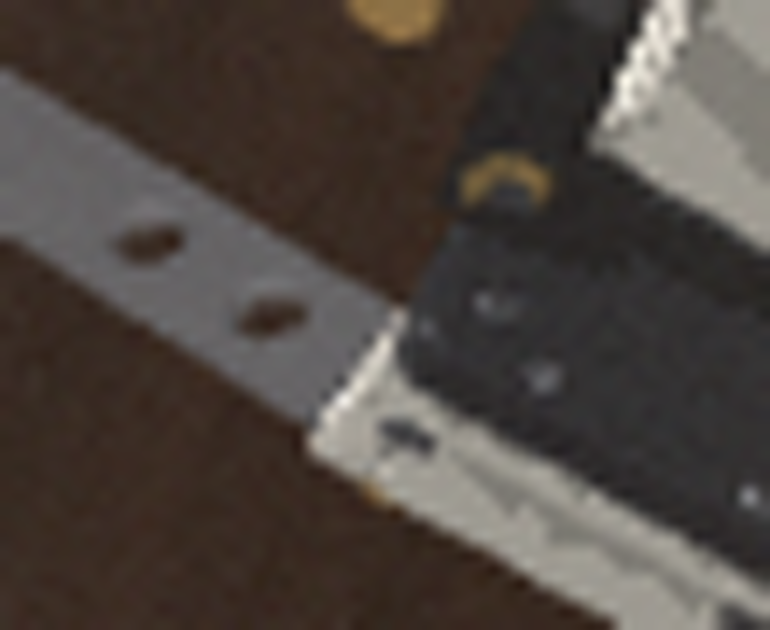

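Request:
step_arm --moves '[-0.12, 0, 0.13, -0.08, 0, -0.05, 1, -0.12, 0, 0.13, -0.08, 0, -0.05, 1, -0.12, 0, 0.13, -0.08, 0, -0.05, 1]'

```text
time: 10.3
tool_pos: [620.1, 127.8, 88.7]
tcp_rot: [-3.118, -0.483, -0.161]
contact_force: [0.3, -0.5, -0.7]
grip_width: 15.4
```

Run:
```python
from plan import *
go(seg(1,.05),1)
go(seg(1,.0),4)
```

```text
10.3 [620.1 127.8  88.7] [ 0.3 -0.5 -0.7] [ 0.14  0.51  1.82 -0.33  0.36  2.15]
target [621.  128.2  91.5] ik [ 0.14  0.5   1.82 -0.32  0.37]
0.1,-0.03,-0.1,0.02,-0.04,0.01,1

10.3 [620.1 127.8  88.7] [ 0.3 -0.5 -0.7] [ 0.14  0.51  1.82 -0.33  0.36  2.15]
target [619.2 129.1  82.3] ik [ 0.15  0.52  1.82 -0.4   0.37]
-0.05,-0.01,0.07,-0.07,-0.01,-0.03,1,-0.05,-0.01,0.07,-0.07,-0.01,-0.03,1,-0.05,-0.01,0.07,-0.07,-0.01,-0.03,1,-0.05,-0.01,0.07,-0.07,-0.01,-0.03,1
```

Request:
step_arm --moves '[-0.08, -0.02, 0.1, -0.07, 0, -0.03, 1, -0.08, -0.02, 0.1, -0.07, 0, -0.03, 1, -0.06, -0.02, 0.08, -0.07, 0, -0.03, 1]'

```text
time: 10.55
tool_pos: [619.0, 129.4, 80.9]
tcp_rot: [-3.139, -0.483, -0.152]
contact_force: [0.4, 0.2, 3.8]
grip_width: 15.0
```

Run:
```python
from plan import *
import cv2
go(seg(1,.0),1)
for n in("top","side"):
    im=capture(n); cv2.imwrite(f"pics/{n}10.png",cv2.resize(im[220:275,180:245,::-1] if n=="side" else im[145:195,180:240,::-1],None,fx=11,fy=11,interpolation=cv2.INTER_CUBIC))
```

```text
10.55 [619.  129.4  80.9] [0.4 0.2 3.8] [ 0.15  0.52  1.83 -0.4   0.36  2.23]
target [619.2 129.1  82.3] ik [ 0.15  0.52  1.82 -0.4   0.37]
0.04,0.01,-0.06,-0.03,-0.04,-0.03,1
```

View pics/top10.png

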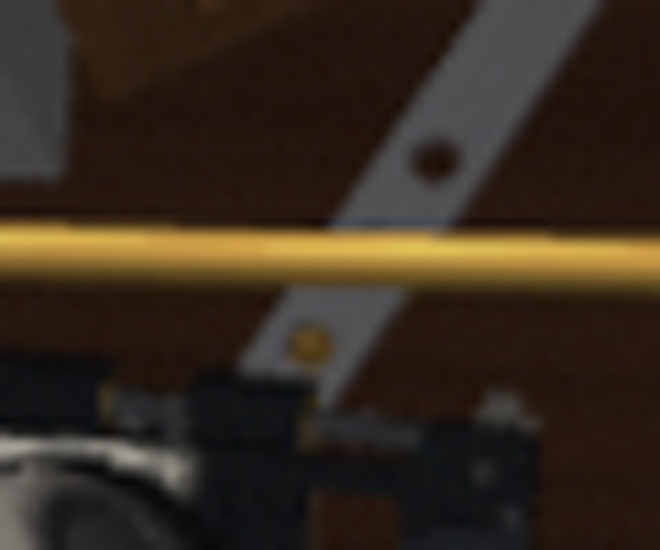

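View pics/side10.png

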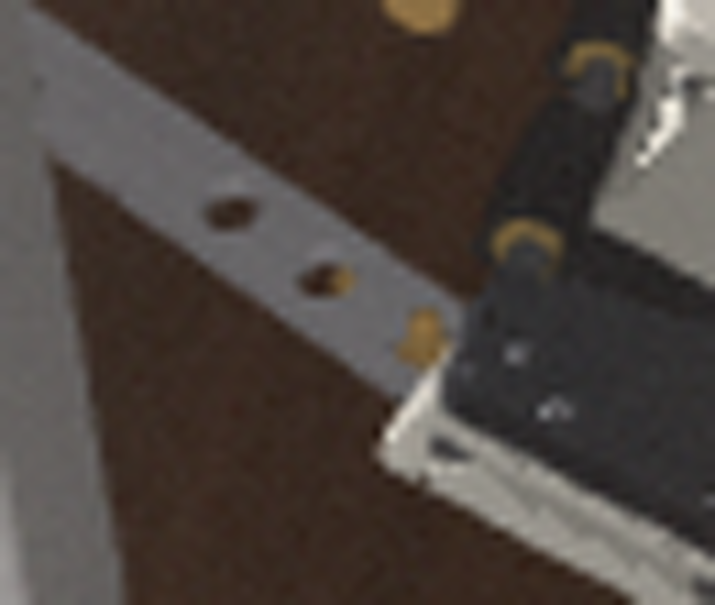

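Request:
step_arm --moves '[0, 0, -0.02, 0, 0, 0, 0.5, 0, 0, 0, 0, 0, 0, 0.2, 0, 0, 0, 0, 0, 0, 0, 0, 0, 0, 0, 0, 0, -0.5, 0, 0, 0, 0, 0, 0, -0.5, 0, 0, 0, 0, 0, 0, -0.5, 0, 0, 0, 0, 0, 0, -0.5]'

```text
time: 11.23
tool_pos: [617.1, 129.4, 79.9]
tcp_rot: [-3.139, -0.479, -0.154]
contact_force: [0.3, -0.7, 0.2]
grip_width: 57.6
```

Run:
```python
from plan import *
import cv2
o=get_obs();print(o['time'],o['tool_pos'],o['contact_force'],o['grip_width'])
for n in("top","side"):
    im=capture(n); cv2.imwrite(f"pics/{n}11.png",cv2.resize(im[210:285,170:260,::-1] if n=="side" else im[135:205,170:250,::-1],None,fx=8,fy=8,interpolation=cv2.INTER_CUBIC))
```

```text
11.2333 [617.12202614 129.4039185   79.94707201] [ 0.26527673 -0.67487571  0.24134592] 57.60691450194004
```

View pics/top11.png

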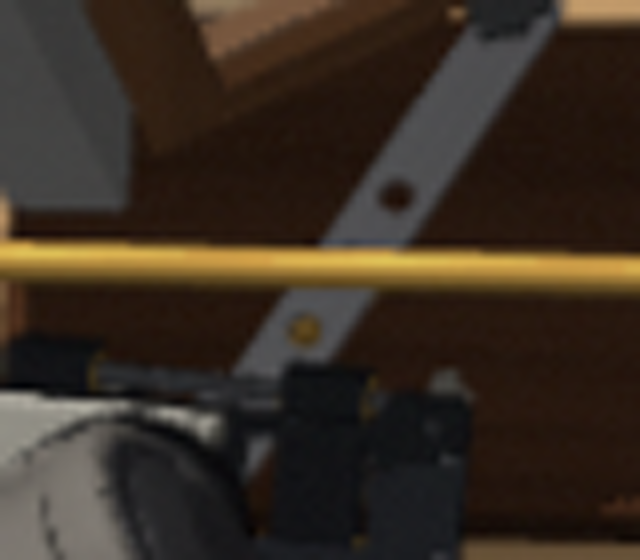

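View pics/side11.png

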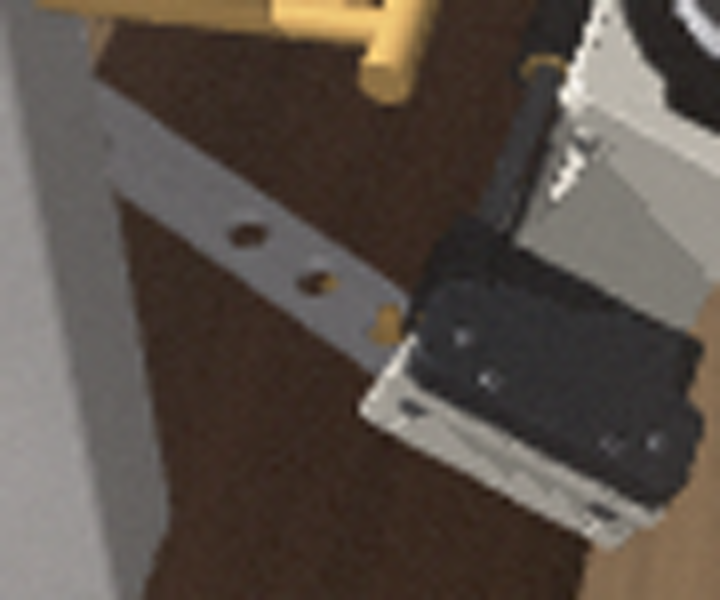

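Request:
step_arm --moves '[0, 0, -0.3, 0, 0, 0, -0.5, 0, 0, -0.5, 0, 0, 0, -0.5, 0, 0, -0.5, 0, 0, 0, -0.5, 0, 0, -0.5, 0, 0, 0, -0.5, 0, 0, -0.5, 0, 0, 0, -0.5, 0, 0, -0.5, 0, 0, 0, -0.5, 0, 0, -0.5, 0, 0, 0, -0.5, 0, 0, -0.5, 0, 0, 0, -0.5]'

```text
time: 12.0
tool_pos: [578.7, 135.0, 153.9]
tcp_rot: [-3.138, -0.478, -0.153]
contact_force: [-0.1, 0.4, -0.3]
grip_width: 68.8
```

Request:
step_arm --moves '[0, 0, -0.6, 0, 0, 0, -0.5, 0, 0, -0.6, 0, 0, 0, -0.5, 0, 0, -0.6, 0, 0, 0, -0.5, 0, 0, -0.6, 0, 0, 0, -0.5, 0, 0, -0.6, 0, 0, 0, -0.5, 0, 0, -0.6, 0, 0, 0, -0.5, 0, 0, -0.6, 0, 0, 0, -0.5, 0, 0, -0.3, 0, 0, 0, -0.5]'

```text
time: 12.67
tool_pos: [532.3, 142.2, 244.9]
tcp_rot: [-3.135, -0.482, -0.153]
contact_force: [0.5, 0.3, -0.5]
grip_width: 68.3
```

Run:
```python
from plan import *
import cv2
o=get_obs();print(o['time'],o['tool_pos'],o['contact_force'],o['joint_positions'].round(2))
for n in("top","side"):
    im=capture(n); cv2.imwrite(f"pics/{n}12f.png",im[:,:,::-1]); cv2.imwrite(f"pics/{n}12.png",cv2.resize(im[210:285,170:260,::-1] if n=="side" else im[135:205,170:250,::-1],None,fx=8,fy=8,interpolation=cv2.INTER_CUBIC))
```

```text
12.6667 [532.31823659 142.22346133 244.85737141] [ 0.52704838  0.30997313 -0.52120951] [ 0.22  0.17  1.82 -0.25  0.71  2.09]
```

View pics/top12f.png

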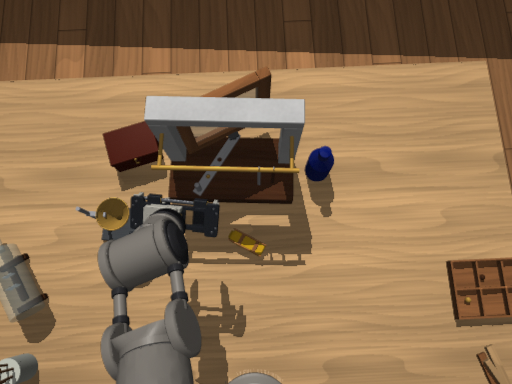

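View pics/side12f.png

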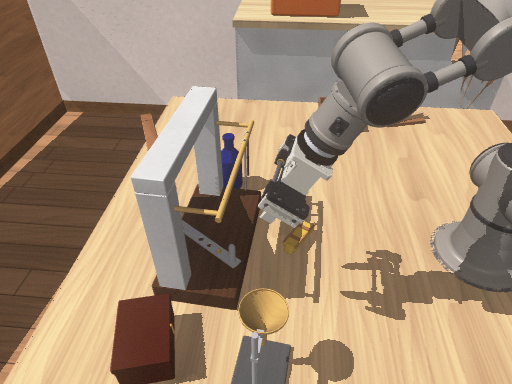

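View pics/side12.png

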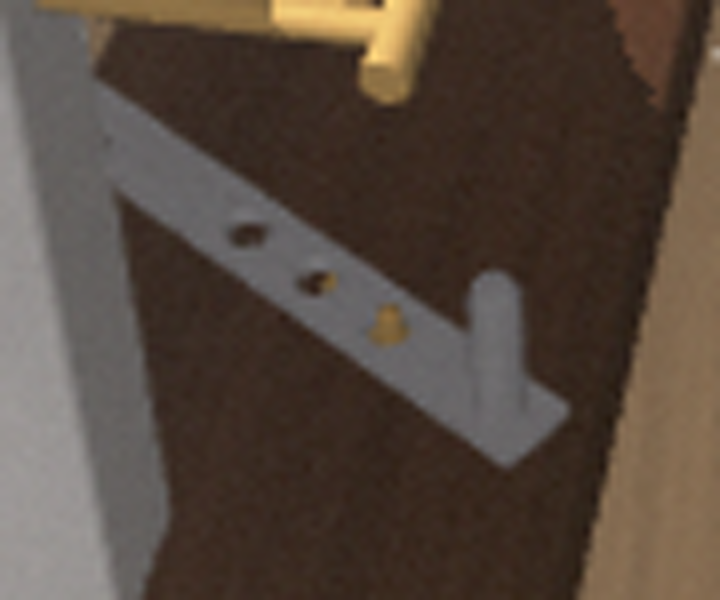

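View pics/top12.png

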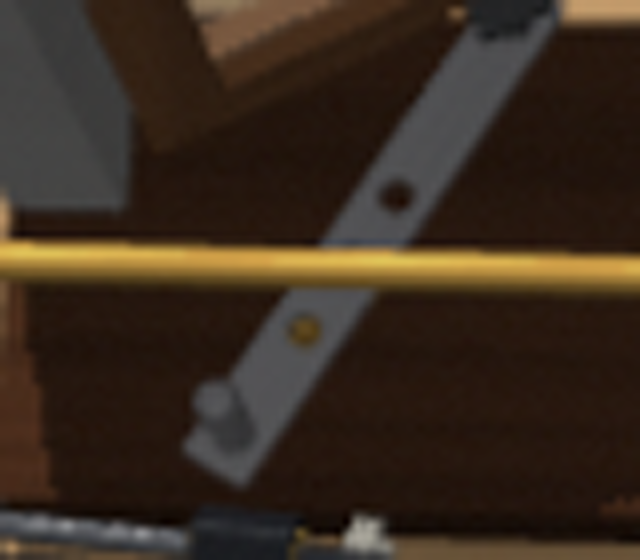

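Run:
```python
from plan import *
print(tri((231.9,245.6),(196.6,184.6)), W(w,stay(A1,S1,0,185,51.5)))
import cv2
a=cv2.imread('pics/top0.png').astype(int);b=cv2.imread('pics/top12f.png').astype(int)
for n,(x0,x1,y0,y1) in {'hull':(225,270,225,258),'bottle':(303,340,140,185),'box':(100,150,118,172)}.items(): print(n,abs(a-b)[y0:y1,x0:x1].max(2).mean().round(2))
a=cv2.imread('pics/side0.png').astype(int);b=cv2.imread('pics/side12f.png').astype(int)
print('stand',abs(a-b)[285:384,230:300].max(2).mean().round(2))
close_job()
```

```text
(array([611.80651459, 129.65825428, 110.3944243 ]), [np.float64(0.16312405012775233), np.float64(0.16312405012763015)]) [[611.82270887 129.3649084  110.        ]]
hull 7.76
bottle 8.08
box 7.18
stand 8.9
the job is handed in; nothing more can be done
```

The window is pushed wider open and the stay's last hole is down over the pin. I let go of the stay and backed the arm clear, then handed the job in at about 13 s of the 51 s.

**What I did:** the stay started with its middle hole on the pin. I gripped the knob with the tool leaning back about 29°. That is less than the 40° you suggested, because at 40° a wrist joint would have passed its limit. I lifted the stay about 0.18 rad off the pin and pushed the sash from about 0.18 to 0.49 rad. I then lowered the stay, opened the fingers and pulled back about 180 mm.

**Last checks, from both cameras after pulling back:**
- **Hole and pin:** the brass pin shows through the last hole, next to the knob.
- **Stay fully down:** the knob top measures (611.8, 129.7, 110.4) mm. It should be at (611.8, 129.4, 110.0) with the stay all the way down on that hole.
- **Forces:** the highest reading I saw was about 4–5 N, and readings were near zero after release.
- **Hull, bottle, box and stand:** they look to be where they were at the start. A before-and-after image comparison gave about the same difference for all four (7–9 grey levels). I took this as image noise but did not check it against an empty patch.

Nothing failed. The side camera put the bar's holes about 1 pixel off my model from the start, while the top camera agreed with it.

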